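# Load the trivets on the drying slide with the spatula

### The job

Draw the empty drying carriage fully out along its slide. The varnish on the green trivets is still tacky: without touching them with the fingers, lift each one with the spatula by sliding its blade underneath and stand it flat on the deck of the drawn-out carriage, inside the rim and side by side. When every trivet is aboard, push the carriage back until it clicks fully home, and leave the spatula seated in its wooden cradle, blade on the front pad and handle in the rear notch. Don't disturb the other things on the table.

Things in the scene. Friction and masses are not known exactly. Their poses are not given: they have to be found in the camera images.
- trivet1: green plastic trivet, 70 g: plate 84 (x) by 70 mm (y), 6 mm thick, dark grooves along x on top, on two foot strips 18 mm high, 8 mm wide, that run along x at the two long edges. Below the plate: a tunnel along x, 54 mm wide, 18 mm high, open at both ends. 24 mm high in all. Origin: centre of the underside (foot level). Both ends alike. 2 or 3 trivets are present, the rest absent
- trivet2: green plastic trivet, 70 g: plate 84 (x) by 70 mm (y), 6 mm thick, dark grooves along x on top, on two foot strips 18 mm high, 8 mm wide, that run along x at the two long edges. Below the plate: a tunnel along x, 54 mm wide, 18 mm high, open at both ends. 24 mm high in all. Origin: centre of the underside (foot level). Both ends alike. 2 or 3 trivets are present, the rest absent
- trivet3: green plastic trivet, 70 g: plate 84 (x) by 70 mm (y), 6 mm thick, dark grooves along x on top, on two foot strips 18 mm high, 8 mm wide, that run along x at the two long edges. Below the plate: a tunnel along x, 54 mm wide, 18 mm high, open at both ends. 24 mm high in all. Origin: centre of the underside (foot level). Both ends alike. 2 or 3 trivets are present, the rest absent
- spatula: spatula with cranked wooden handle, 140 g. Steel blade 78 (x) by 40 mm (y), 3 mm thick; origin: centre of the blade's underside, +x to the front edge. A neck rises from the rear edge to the handle: a level bar, x = -152 to -52 mm, 18 mm wide, 24 mm high, mid-height 45 mm above the blade's underside. Starts on the table lying on its blade. Centre of mass near x = -20 mm
- spatula_grip (a point): place to pinch the spatula's handle across its 18 mm width: on the handle's axis, 86 mm behind the blade's centre (x = -86, z = 45 mm in the spatula's frame); axes as the spatula's
- cradle_seat (a point): fixed wooden spatula cradle, 225 by 62 mm. The point: top of the blade pad, 20 mm above the table, where the origin of the seated spatula lies; x points the way its blade points. Cheeks beside the pad are 49 mm apart, flared, top 47 mm above the table. End stops at x = +51 (front edge) and -161 mm (handle end). Lower the spatula straight down; about 9 mm play along x
- carriage (a joint): place of the drying carriage on its slide (m): 0 = drawn fully out (end stop), 0.072 = home stop; starts latched home; grows toward the deck's +y. Friction about 2 N. A spring ball resists from about 0.051 to 0.062 (5 to 10 N in all, either way); past that the carriage snaps on to the home stop and is held. Home: above 0.068. Stays where it is left elsewhere
- deck (a point): centre of the floor of the carriage, an aluminium tray on a grey base; 30 mm above the table, moves with it. x points away from the robot, y along the slide. Floor inside the rim 108 (x) by 262 mm (y): room for three trivets side by side, long sides along x, at y = -84, 0, +84 mm. Rim 5 mm high, 4 mm thick. A grey blower bar 52 mm high stands behind, from x = 112 mm
- cradle_notch (a point): centre of the floor of the cradle's U notch for the handle, 53 mm above the table, 130 mm behind the seat point; notch 27 mm wide (across), 12 mm thick (along the handle), flared, its top about 80 mm above the table
- push_plate (a point): centre of the outer face of the upright plate beyond the carriage's -y end: push it to +y to close; pinch it from above across its 8 mm thickness to draw it to -y. 70 mm wide (deck x), top edge 84 mm above the table; this point 72 mm above the table, 173 mm from the deck's centre. 30 mm of space between plate and tray rim, a flat strut below. Axes as the deck's
- cup1: bystander: open cup cut from a green bottle, 72 mm across, 100 mm tall; origin centre of underside
- cup2: bystander: another such green cup
- tape_roll: bystander: roll of brown tape lying flat, 100 mm across, 48 mm high
- phone: bystander: phone lying flat, 72 by 148 mm, 9 mm thick
- calculator: bystander: desk calculator 110 by 150 mm, 16 mm thick
- dispenser: bystander: black tape dispenser 160 by 70 mm, 85 mm tall
- paper_tube: bystander: white paper canister 70 mm across, 110 mm tall
Things that resemble listed ones, but are neither listed nor needed, are in the scene too. What is shaped like the trivet2 but blue is not meant. What is shaped like the spatula but yellow is not meant.

How it is judged:
On the way, in this order (a step that is already met when the one before it is completed fails the run):
1. the carriage is drawn out to its loading end (within 15 mm of the stop) (value of joint carriage below 0.015 m), for 0.2 s.
2. every trivet stands flat on the carriage's floor, the spatula withdrawn, the carriage not yet pushed in (z of trivet1 in the frame of deck between -0.004 and 0.0025 m and angle between each of trivet1, trivet2, trivet3's own z axis and vertical below 0.03 rad and x of trivet1 in the frame of deck between -0.022 and 0.022 m and y of trivet1 in the frame of deck between -0.105 and 0.105 m and z of trivet2 in the frame of deck between -0.004 and 0.0025 m and x of trivet2 in the frame of deck between -0.022 and 0.022 m and y of trivet2 in the frame of deck between -0.105 and 0.105 m and z of trivet3 in the frame of deck between -0.004 and 0.0025 m and x of trivet3 in the frame of deck between -0.022 and 0.022 m and y of trivet3 in the frame of deck between -0.105 and 0.105 m and contact force between each of trivet1, trivet2, trivet3 and spatula below 0.05 N and value of joint carriage below 0.045 m), for 0.2 s.
3. the carriage is pushed fully home past its detent, with the trivets standing on it (z of trivet1 in the frame of deck between -0.004 and 0.0025 m and angle between each of trivet1, trivet2, trivet3's own z axis and vertical below 0.03 rad and x of trivet1 in the frame of deck between -0.022 and 0.022 m and y of trivet1 in the frame of deck between -0.105 and 0.105 m and z of trivet2 in the frame of deck between -0.004 and 0.0025 m and x of trivet2 in the frame of deck between -0.022 and 0.022 m and y of trivet2 in the frame of deck between -0.105 and 0.105 m and z of trivet3 in the frame of deck between -0.004 and 0.0025 m and x of trivet3 in the frame of deck between -0.022 and 0.022 m and y of trivet3 in the frame of deck between -0.105 and 0.105 m and value of joint carriage above 0.068 m), for 0.2 s.
At the end, for the whole second after the job is handed in: Every trivet stands flat (within 0.03 rad) with both feet on the carriage floor inside the rim, the carriage is home (joint above 0.068), and the spatula lies at rest in its cradle: blade centre within 18 mm along and 9 mm across the seat, within 5 mm in height, direction within 0.12 rad (all of step 3 and contact force between each of trivet1, trivet2, trivet3 and spatula below 0.05 N and x of spatula in the frame of cradle_seat between -0.018 and 0.018 m and y of spatula in the frame of cradle_seat between -0.009 and 0.009 m and z of spatula in the frame of cradle_seat between -0.005 and 0.005 m and angle between the x axis of spatula and the x axis of cradle_seat, either way round below 0.12 rad and angle between spatula's own z axis and vertical below 0.06 rad and linear speed of each of spatula, trivet1, trivet2, trivet3 below 0.02 m/s); the robot touches nothing.
It fails at once if a trivet is touched by the fingers (contact force between the fingers and trivet1 above 1 N or contact force between the fingers and trivet2 above 1 N or contact force between the fingers and trivet3 above 1 N).
It fails at once if a bystander is moved more than 30 mm (distance of any of cup1, cup2, tape_roll, phone, calculator, dispenser, paper_tube from where it was at the start of the episode above 0.03 m).
Of trivet1, trivet2, trivet3 only 2 to 3 are there at a start; the rules pass over those that are not, and their reading is None.
At some moment in a run one of trivet1, trivet2, trivet3, spatula may be knocked a few centimetres aside while the robot is not near it.
It also fails if it takes over 208 s, if anything falls off the work surface, if the arm or the gripper's body presses on something with over 40 N, if the wrist force passes 120 N, or if a joint passes its speed limit or range.

### The arm

A 6-joint arm with a two-finger parallel gripper is mounted at the origin on the work surface. World frame = base frame: x ahead of the robot, y to its left, z up, the work surface at z = 0. Lengths are in m, angles in rad, forces in N, time in s.
With the tool pointing down it reaches from about 0.375 to 0.975 m from the base axis. Payload 3.8 kg.
Tool frame: the origin (TCP) lies midway between the tips of the shut fingers; the grasp point (between the pads) lies 19 mm behind it; z points along the fingers, y is the line along which they close (so a half turn about z gives the same grasp; the last joint's range is limited). The gripper opens to 85 mm and grips with 20 to 120 N. Pads are 22 mm wide; open, the fingers measure 114 mm over their backs; the gripper's body (76 mm by 85 mm) begins 54 mm behind the grasp point. The pads swing forward as they close: fully open they stand 13 mm farther back than shut.
Start: joints at [-1.313, 0.264, 1.604, -0, 1.274, -0.037], TCP at [0.196, -0.646, 0.231] pointing down, gripper open.
Joint ranges: [-2.63, 2.63], [-0.94, 2.18], [0.31, 2.57], [-1.31, 4.45], [0, 2.66], [-2.55, 2.55]. Speed limits (rad/s): [2.57, 2.57, 3.14, 3.14, 3.14, 3.14].

### API

Orientations are given as a rotation vector (axis times angle).
In Python, from workcell import * gives the robot as it stands. The module is installed in compiled form; this text tells all that it offers.
- The arm moves only by the tool apply_moves, never from a script. Its arguments are lists of equal length, an entry for each row: "fingers": the opening, from 0 (shut) to 1 (fully open); "travel": the shift along the tool's x, y, z normalised to -1 to 1, where 1 is 0.05 m, a list of three; "rotation": the turn, a rotation vector about the tool's x, y, z normalised to -1 to 1, where 1 is 6 degrees, a list of three. In form: {"fingers": [fingers, ...], "travel": [[dx, dy, dz], ...], "rotation": [[ax, ay, az], ...]}. A call has 1 to 12 rows; each row shifts and turns the commanded pose from where the row before left it, along the tool's axes as they then stand; what a row does not reach is not made up. A row lasts 1/10 s, in which the tool goes at most 50 mm and 8.59 degrees, less where a joint would pass 70% of its speed; a pose out of reach is approached as far as the arm can. A call with a number of a shift or a turn outside -1 to 1 is refused whole. A call with a gripper value outside its range is refused whole. The fingers move at their own pace and stop on an object; "newtons" is the grip in N (left out, the last holds). Time passes only in rows, so rows that do not move let the fingers close. It gives the time, the measured TCP pose, the force, the opening and the grip force at its end, in the units of the state.
- read_state(): the state, without advancing time (a new reading comes with each control period).
- read_camera(name): name is "scene" or "top"; returns a dict with "image" (480x640x3 uint8, red, green, blue), "fx", "fy", "cx", "cy" (pixels), "extrinsics" (4x4, takes a point from world to camera coordinates). Camera axes: x right, y down, z forward; pixel columns grow to the right and rows downward; lengths in m; the calibration is good to about 2 mm. A picture is of the moment at which its call begins. There is no depth.
- finish_job(): hands the job in; it is judged then, once.
Trained networks look in the newest picture that a camera, given by its name, has taken for a name from the list of things; names that differ only in an ending like _2 or _b are one class to them, and where a whole thing is asked for, a point or a joint stands for the part that bears it (a point fixed in the world has none). Each returns a list of dicts, best first, with "p" (0 to 1); they miss things now and then, are a little off and sometimes report something else, mostly with a low value. They report only what shows in the picture. A call takes as long as a camera call. They do not tell look-alikes from the thing itself.
- regions_of(camera, name): "mask" (480x640 bool, what is visible of it) and "bbox" ([left, top, width, height] in pixels, round what is visible of it).
- tip_of(camera, name): "location" ([column, row] in pixels: a listed point, or the origin of a listed thing).
The state is a dict: "time": time; "q": joint angles; "joint_vel": joint speeds; "joint_torque": joint torques, N m; "tool_pos": TCP position; "tcp_rot": TCP orientation; "wrist_force": force on the tool from outside, world axes, zero at the start; "torque": the same for the moment, N m; "width": opening from 0.0 (shut) to 1.0 (fully open); "grip_force": force on a finger pad.
Only numpy, scipy, OpenCV 4.12 (cv2) and the standard library are available. Lean on these libraries where they do the work, as an engineer would, in place of code of your own. Each camera call takes 0.05 s, during which the arm holds its last target. There are 200 camera calls.

## Working session

There is one attempt and no reset: what is moved stays moved. The work goes in short steps, Python scripts to look and compute and a tool call to move; the robot and the scene stay as the last step left them, time stands still between calls to the robot, and variables do not carry over. Pictures are saved under pics/ and viewed, at most 14 in all, crops included, and the job is handed in when it is done.

Besides the shell and the picture viewer there is one more tool, called as name(argument=value, ...) on one line, values as JSON. apply_moves: Moves the arm, as the interface text tells. Scaled input: -1 to 1 covers 0.05 m each way for a shift and 6 degrees each way for a turn. Its arguments: {"type":"object","properties":{"fingers":{"type":"array","items":{"type":"number"}},"travel":{"type":"array","items":{"type":"array","items":{"type":"number"}}},"rotation":{"type":"array","items":{"type":"array","items":{"type":"number"}}},"newtons":{"type":"number"}},"required":["fingers","travel","rotation"]}

```bash
mkdir -p pics; cat > h.py <<'E'
from workcell import *
import numpy as np, cv2
from scipy.spatial.transform import Rotation as R
def px2w(c,uv,z):
    E=np.array(c["extrinsics"]); r=E[:3,:3]; t=E[:3,3]
    d=r.T@np.array([(uv[0]-c["cx"])/c["fx"],(uv[1]-c["cy"])/c["fy"],1]); o=-r.T@t
    return o+d*(z-o[2])/d[2]
def w2px(c,p):
    E=np.array(c["extrinsics"]); q=E[:3,:3]@np.array(p)+E[:3,3]
    return np.array([c["fx"]*q[0]/q[2]+c["cx"],c["fy"]*q[1]/q[2]+c["cy"]])
def save(c,n): cv2.imwrite(f"pics/{n}.png",c["image"][:,:,::-1])
E
cat > a.py <<'E'
from h import *
np.set_printoptions(precision=4,suppress=True)
s=read_state(); print(s["time"],s["tool_pos"],s["tcp_rot"],s["width"])
Z=dict(trivet1=.0,spatula=0,spatula_grip=.045,cradle_seat=.02,deck=.03,cradle_notch=.053,push_plate=.072,cup1=0,tape_roll=0,phone=0,calculator=0,dispenser=0,paper_tube=0)
for cam in("scene","top"):
    c=read_camera(cam); save(c,cam+"0"); E=np.array(c["extrinsics"]); print(cam,c["fx"],-E[:3,:3].T@E[:3,3])
    for n,z in Z.items():
        for d in tip_of(cam,n):
            if d["p"]>.25: print(n,round(d["p"],2),np.round(d["location"],1),px2w(c,d["location"],z)[:2])
E
python3 a.py
```

```text
0.0 [ 0.1959 -0.6451  0.2299] [-3.1052 -0.4611  0.0004] 0.9993583453651302
scene 502.10808847056467 [1.0087 0.8615 0.9967]
trivet1 0.98 [324.5 301.5] [0.577  0.2951]
trivet1 0.8 [505.4 404.3] [0.426  0.7222]
trivet1 0.73 [207.9 136.5] [ 0.4965 -0.4694]
trivet1 0.64 [459.7 302.2] [0.3125 0.487 ]
trivet1 0.6 [397.4 316.4] [0.4624 0.4299]
spatula 0.73 [282.3 183.4] [ 0.4241 -0.1275]
spatula 0.57 [290.1 131.7] [ 0.2594 -0.3328]
spatula_grip 0.68 [264.8 116.9] [ 0.3155 -0.3971]
spatula_grip 0.64 [252.1 170.8] [ 0.4922 -0.1818]
cradle_seat 0.69 [408.4 255.1] [0.3245 0.3147]
cradle_seat 0.66 [267.3 221.3] [0.5546 0.0001]
deck 0.86 [198.6 185.9] [ 0.645  -0.2298]
cradle_notch 0.69 [303.9 193.5] [ 0.4295 -0.0041]
push_plate 0.95 [205.4 138.2] [ 0.5438 -0.3699]
cup1 0.7 [260.6 313.2] [0.7205 0.2341]
cup1 0.61 [217.6 295.7] [0.7793 0.1291]
tape_roll 0.7 [337.6 348.5] [0.6293 0.4161]
tape_roll 0.34 [284.6 182.8] [ 0.417  -0.1258]
phone 0.69 [203.2 256. ] [ 0.7492 -0.0067]
calculator 0.82 [411.3 254.4] [0.3027 0.3062]
calculator 0.34 [206.9 137.9] [ 0.5028 -0.4644]
dispenser 0.9 [400.4 385.4] [0.
[... 434 characters left out ...]
227.7] [0.5665 0.2962]
spatula_grip 0.79 [529.9 316.6] [ 0.3055 -0.4257]
spatula_grip 0.74 [370. 230.] [0.5489 0.0033]
spatula_grip 0.67 [435.5 252.2] [ 0.4847 -0.1768]
cradle_seat 0.93 [370.6 228.6] [ 0.5575 -0.0012]
deck 0.88 [447.6 192.2] [ 0.6592 -0.2229]
cradle_notch 0.6 [375.5 274.6] [ 0.4234 -0.0076]
push_plate 0.9 [507.  225.8] [ 0.5523 -0.3709]
cup1 0.93 [286.  170.8] [0.7352 0.2395]
cup1 0.84 [323.5 154.8] [0.7829 0.1292]
cup1 0.38 [249.2 175.4] [0.7222 0.3468]
tape_roll 0.85 [227.2 208.1] [0.6251 0.4092]
phone 0.78 [371.6 163. ] [ 0.7567 -0.0116]
calculator 0.75 [263.5 317.2] [0.3125 0.3027]
dispenser 0.79 [170.9 229.9] [0.5626 0.5692]
paper_tube 0.97 [250.7 174.3] [0.7255 0.3425]
```

View pics/scene0.png

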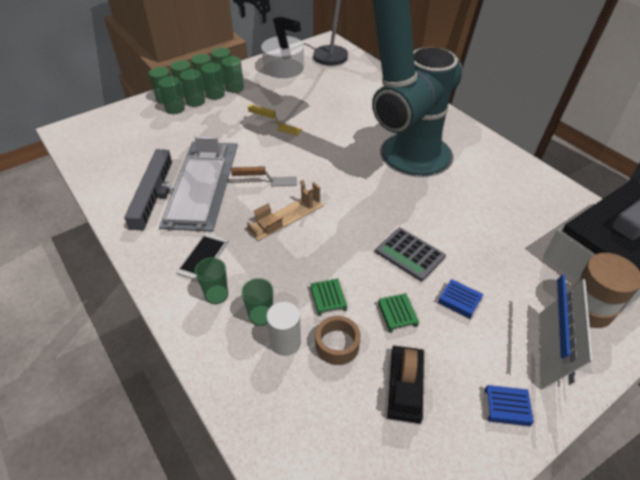

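View pics/top0.png

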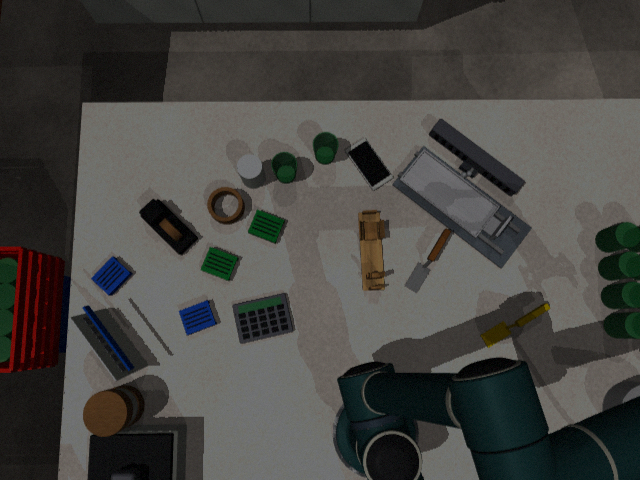

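The top view shows two green trivets at about (267,227) and (221,264); the blue ones are look-alikes. The wooden-handled spatula has its blade at (417,278) and handle at (440,242). The cradle is at (371,250), and the carriage tray at (447,190) with its push plate near (502,226).

```bash
cat >> h.py <<'E'
from scipy.optimize import minimize
np.set_printoptions(precision=4,suppress=True)
def box(x0,x1,y0,y1,z0,z1): return np.array([[x,y,z] for x in(x0,x1) for y in(y0,y1) for z in(z0,z1)])
TRIV=[box(-.042,.042,-.035,.035,0,.024)]
SPAT=[box(-.039,.039,-.02,.02,0,.003),box(-.152,-.052,-.009,.009,.033,.057)]
def place(P,p,z=0):
    c,s=np.cos(p[2]),np.sin(p[2]); return P@np.array([[c,s,0],[-s,c,0],[0,0,1]])+[p[0],p[1],z]
def proj(c,P):
    E=np.array(c["extrinsics"]); q=P@E[:3,:3].T+E[:3,3]
    return np.stack([c["fx"]*q[:,0]/q[:,2]+c["cx"],c["fy"]*q[:,1]/q[:,2]+c["cy"]],1)
def sil(c,boxes,p,z=0):
    m=np.zeros((480,640),np.uint8)
    M=np.zeros((1920,2560),np.uint8)
    for b in boxes:
        h=cv2.convexHull(((proj(c,place(b,p,z))+.5)*4*16-8).astype(np.int32)); cv2.fillConvexPoly(M,h,1,shift=4)
    return M
def fit(obs,boxes,p0,z=0,pad=60):
    # obs: list of (cam, mask)
    W=[]
    for c,m in obs:
        u,v=proj(c,np.array([[p0[0],p0[1],z]]))[0].astype(int)
        sl=(slice(max(0,v-pad),v+pad),slice(max(0,u-pad),u+pad)); W.append((c,m.astype(float)[sl],sl))
    def cost(d):
        p=np.array(p0)+np.array(d)*[.01,.01,.1]; e=0
        for c,m,sl in W:
            r=cv2.resize(sil(c,boxes,p,z).astype(np.float32),(640,480),interpolation=cv2.INTER_AREA)[sl]
            e+=np.abs(r-m).sum()/max(m.sum(),1)
        return e
    r=minimize(cost,[0,0,0],method="Nelder-Mead",options=dict(initial_simplex=[[0,0,0],[1,0,0],[0,1,0],[0,0,2]],maxfev=120,xatol=.02,fatol=1e-3))
    return np.array(p0)+r.x*[.01,.01,.1],r.fun
def green(c):
    h=cv2.cvtColor(c["image"],cv2.COLOR_RGB2HSV)
    m=((h[...,0]>50)&(h[...,0]<85)&(h[...,1]>110)&(h[...,2]>25)).astype(np.uint8)
    return cv2.morphologyEx(m,cv2.MORPH_CLOSE,np.ones((3,3)))
def trivets(cs,guess,z=0):
    for g in guess:
        obs=[]
        for c in cs:
            u,v=proj(c,np.array([[g[0],g[1],z+.012]]))[0]
            n,l,st,ct=cv2.connectedComponentsWithStats(green(c))
            big=[i for i in range(1,n) if st[i,4]>80]
            i=min(big,key=lambda i:np.hypot(*(ct[i]-[u,v]))); obs.append((c,l==i))
        best=min((fit(obs,TRIV,(g[0],g[1],y),z) for y in ([g[2]] if len(g)>2 else np.radians([-60,0,60]))),key=lambda r:r[1])
        print("trivet",best[0][:2],np.degrees(best[0][2]),"cost",best[1])
def net(cam,c,name,p,z):
    u,v=proj(c,np.array([[p[0],p[1],z]]))[0]; b=[]
    for d in regions_of(cam,name):
        ys,xs=np.nonzero(d["mask"]); b.append((np.hypot(xs.mean()-u,ys.mean()-v),d["mask"]))
    b=[t for t in b if t[0]<30]; return min(b,key=lambda t:t[0])[1] if b else None
def spat(cs,g):
    obs=[(c,net(n,c,"spatula",g,.02)) for n,c in cs.items()]; obs=[o for o in obs if o[1] is not None]
    r=fit(obs,SPAT,g); print("spatula",r[0][:2],np.degrees(r[0][2]),"cost",r[1],len(obs)); return r[0]
E
python3 - <<'E'
from h import *
cs={n:read_camera(n) for n in("scene","top")}
trivets(cs.values(),[(.572,.292),(.455,.425)])
p=spat(cs,(.42,-.13,np.radians(145)))
crop=[]
for n,(u,v,w,h) in dict(top=(350,110,200,185),scene=(120,120,220,125)).items():
    im=cs[n]["image"][v:v+h,u:u+w]; s=780/w if n=="scene" else 3
    g=cv2.resize(im,None,fx=3,fy=3,interpolation=cv2.INTER_CUBIC); 
    if n=="top": g=cv2.convertScaleAbs(g,alpha=1.6)
    save(dict(image=g),n+"_crop")
E
```

```text
trivet [0.5695 0.2972] 66.22588736837487 cost 0.4918304481114911
trivet [0.4631 0.4268] 66.44958781129174 cost 0.4743920632197057
spatula [ 0.4168 -0.1319] 148.15236863088893 cost 0.5535221563297916 2
```

View pics/top_crop.png

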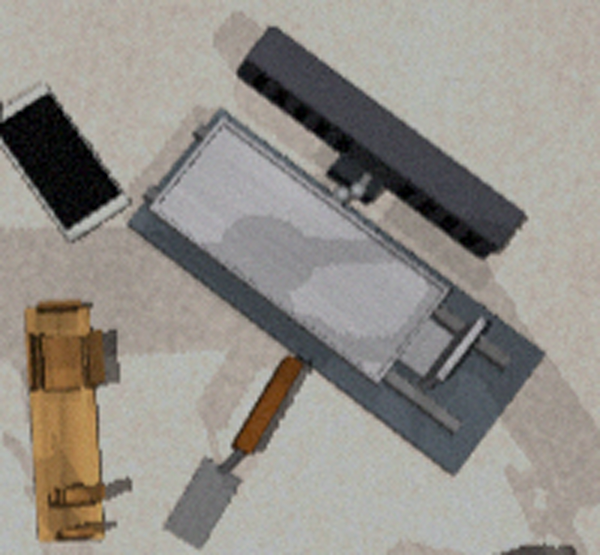

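View pics/scene_crop.png

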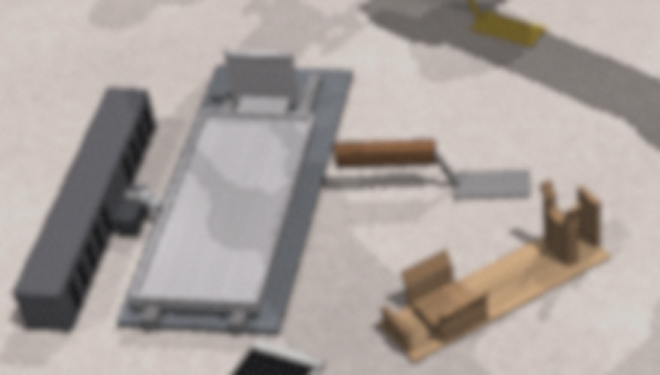

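The crops show the tray's outer corners (top crop: (222,118), (448,288), (382,382), (153,208)), the upright plate with its top edge running (485,322) to (430,385), and the spatula's handle end just beside the grey base. Next I compute the geometry and check the green masks.

```bash
python3 - <<'E'
from h import *
cs={n:read_camera(n) for n in("scene","top")}
def q(n,o,pts,z): return np.array([px2w(cs[n],(o[0]+(a+.5)/3-.5,o[1]+(b+.5)/3-.5),z)[:2] for a,b in pts])
P=q("top",(350,110),[(222,118),(448,288),(382,382),(153,208)],.035); print(P,P.mean(0))
d=P[0]-P[1];d2=P[3]-P[2]; print(np.degrees(np.arctan2(*(d+d2)[::-1])),np.linalg.norm(d),np.linalg.norm(d2),np.linalg.norm(P[0]-P[3]))
P=q("scene",(120,120),[(206,115),(315,122),(258,318),(130,308)],.035); print(P,P.mean(0),np.degrees(np.arctan2(*(P[3]-P[0]+P[2]-P[1])[::-1])))
print("plate",q("top",(350,110),[(485,322),(438,380)],.084),q("scene",(120,120),[(228,52),(297,57)],.084))
print("crad top",q("top",(350,110),[(52,305),(70,525)],.05))
for n,c in cs.items():
    u,v=proj(c,np.array([[.515,.36,.01]]))[0].astype(int)
    a=c["image"][v-45:v+45,u-60:u+60]; g=green(c)[v-45:v+45,u-60:u+60]
    cr=np.hstack([cv2.resize(a,None,fx=6,fy=6,interpolation=cv2.INTER_CUBIC)[:, :],]); b=cv2.findContours(cv2.resize(g,None,fx=6,fy=6,interpolation=0),0,2)[0]
    cv2.drawContours(cr,b,-1,(255,0,0),1)
    for p in((.5695,.2972,np.radians(66)),(.463,.4268,np.radians(66))):
        for B in TRIV:
            h=cv2.convexHull(((proj(c,place(B,p))-[u-60,v-45]+.5)*6).astype(np.int32)); cv2.polylines(cr,[h],True,(255,255,0),1)
    save(dict(image=cr),"tr_"+n); 
a=[cv2.imread(f"pics/tr_{n}.png") for n in cs]; cv2.imwrite("pics/tr.png",cv2.resize(np.vstack(a),None,fx=.55,fy=.55,interpolation=cv2.INTER_AREA))
E
```

```text
[[ 0.7866 -0.159 ]
 [ 0.6174 -0.3656]
 [ 0.528  -0.2977]
 [ 0.6978 -0.0894]] [ 0.6574 -0.2279]
50.74892266687454 0.26698774296136585 0.2687729299227712 0.11278467814952131
[[ 0.6142 -0.3587]
 [ 0.5293 -0.284 ]
 [ 0.7041 -0.0685]
 [ 0.7915 -0.1465]] [ 0.6597 -0.2145] 50.535986384703
plate [[ 0.5744 -0.3801]
 [ 0.5213 -0.3337]] [[ 0.5711 -0.3766]
 [ 0.5182 -0.3284]]
crad top [[ 0.6011  0.0108]
 [ 0.3962 -0.0003]]
```

View pics/tr.png

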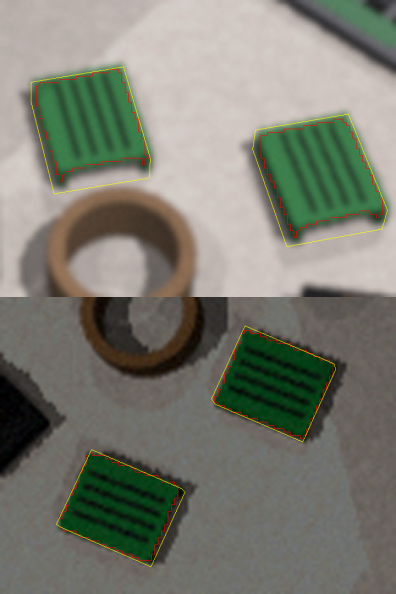

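```bash
cat > plan.py <<'E'
# usage: plan.py x y z psi_deg n [x y z psi n ...]: print rows from measured pose
from h import *; import sys,json
def plan(p,Rt,tgt,psi,n):
    a=np.radians(psi); y=np.array([np.cos(a),np.sin(a),0]); z=np.array([0,0,-1.]); T=R.from_matrix(np.stack([np.cross(y,z),y,z],1))
    rv=(Rt.inv()*T).as_rotvec()
    dp=np.array(tgt)-p; rr=np.round(np.degrees(rv)/n/6,3); tr=[];ro=[]
    for i in range(n):
        t=np.round(Rt.inv().apply(dp*(i+1)/n-(0 if i==0 else 1)*(acc-p))/.05,2) if i else np.round(Rt.inv().apply(dp/n)/.05,2)
        acc=(p if i==0 else acc)+Rt.apply(t*.05); Rt=Rt*R.from_rotvec(np.radians(rr*6)); tr.append((t+0).tolist()); ro.append((rr+0).tolist())
    return acc,Rt,tr,ro
if __name__=="__main__":
    s=read_state(); p=np.array(s["tool_pos"]); Rt=R.from_rotvec(s["tcp_rot"]); a=list(map(float,sys.argv[1:]))
    yv=Rt.as_matrix()[:,1]; print("t",round(s["time"],1),"pos",p,"psi",np.degrees(np.arctan2(yv[1],yv[0])),"q6",s["q"][5],"z",Rt.as_matrix()[:,2],"F",np.array(s["wrist_force"]),s["width"])
    for k in range(0,len(a),5):
        p,Rt,tr,ro=plan(p,Rt,a[k:k+3],a[k+3],int(a[k+4]))
        print(len(tr),"max",np.abs(tr).max(),np.abs(ro).max()); print(json.dumps(tr)); print(json.dumps(ro))
E
python3 plan.py .551 -.352 .15 50.65 24
```

```text
t 1.7 pos [ 0.1961 -0.6459  0.2313] psi -73.11042779597592 q6 -0.03689830400888353 z [-0.  0. -1.] F [ 0.0111  0.5155 -0.8082] 0.9995154450854623
24 max 0.39 0.859
[[0.35, -0.15, 0.07], [0.37, -0.11, 0.07], [0.38, -0.09, 0.06], [0.38, -0.05, 0.07], [0.38, -0.01, 0.07], [0.38, 0.02, 0.07], [0.38, 0.05, 0.06], [0.38, 0.09, 0.07], [0.36, 0.13, 0.07], [0.35, 0.15, 0.07], [0.34, 0.18, 0.07], [0.32, 0.22, 0.06], [0.29, 0.24, 0.07], [0.28, 0.27, 0.07], [0.25, 0.29, 0.07], [0.22, 0.31, 0.06], [0.2, 0.34, 0.07], [0.16, 0.34, 0.07], [0.13, 0.36, 0.07], [0.1, 0.37, 0.06], [0.06, 0.38, 0.07], [0.03, 0.39, 0.07], [0.0, 0.38, 0.07], [-0.04, 0.38, 0.07]]
[[0.0, 0.0, -0.859], [0.0, 0.0, -0.859], [0.0, 0.0, -0.859], [0.0, 0.0, -0.859], [0.0, 0.0, -0.859], [0.0, 0.0, -0.859], [0.0, 0.0, -0.859], [0.0, 0.0, -0.859], [0.0, 0.0, -0.859], [0.0, 0.0, -0.859], [0.0, 0.0, -0.859], [0.0, 0.0, -0.859], [0.0, 0.0, -0.859], [0.0, 0.0, -0.859], [0.0, 0.0, -0.859], [0.0, 0.0, -0.859], [0.0, 0.0, -0.859], [0.0, 0.0, -0.859], [0.0, 0.0, -0.859], [0.0, 0.0, -0.859], [0.0, 0.0, -0.859], [0.0, 0.0, -0.859], [0.0, 0.0, -0.859], [0.0, 0.0, -0.859]]
```

```bash
cat > tot.py <<'E'
# tot.py x y z psi : totals: rotation (units of 6deg, tool xyz) then travel (units of 50mm) in FINAL tool frame
from h import *; import sys
s=read_state(); p=np.array(s["tool_pos"]); Rt=R.from_rotvec(s["tcp_rot"]); a=list(map(float,sys.argv[1:]))
y=Rt.as_matrix()[:,1]; psi0=np.degrees(np.arctan2(y[1],y[0]))
print("t",round(s["time"],1),"pos",p,"psi",psi0,"q6",np.degrees(s["q"][5]),"z",Rt.as_matrix()[:,2],"F",np.array(s["wrist_force"]),s["width"],s["grip_force"])
for k in range(0,len(a),4):
    b=np.radians(a[k+3]); y=np.array([np.cos(b),np.sin(b),0]); z=np.array([0,0,-1.]); T=R.from_matrix(np.stack([np.cross(y,z),y,z],1))
    tilt=(Rt.inv()*T).as_rotvec() if k==0 else None
    d=(a[k+3]-psi0); print("turn z units",-d/6,"(or wrap",-(d-np.sign(d)*360)/6,")","full rv",None if tilt is None else np.degrees(tilt)/6,"travel",T.inv().apply(np.array(a[k:k+3])-p)/.05)
    p=np.array(a[k:k+3]); psi0=a[k+3]; Rt=T
E
echo ok
```

```text
ok
```

apply_moves(fingers=[0.35,0.35,0.35,0.35,0.35,0.35,0.35,0.35,0.35,0.35,0.35,0.35], travel=[[0,0,0],[0,0,0],[0,0,0],[0,0,0],[0,0,0],[0,0,0],[0,0,0],[0,0,0],[0,0,0],[0,0,0],[0,0,0],[0,0,0]], rotation=[[0,0,-1],[0,0,-1],[0,0,-1],[0,0,-1],[0,0,-1],[0,0,-1],[0,0,-1],[0,0,-1],[0,0,-1],[0,0,-1],[0,0,-1],[0,0,-1]])

```text
time: 2.9
tool_pos: [0.1961, -0.6459, 0.2313]
tcp_rot: [-2.238, -2.205, 0.0]
wrist_force: [-0.4, -0.3, -0.6]
width: 0.351
grip_force: 0.0
```

apply_moves(fingers=[0.35,0.35,0.35,0.35,0.35,0.35,0.35,0.35,0.35,0.35,0.35,0.35], travel=[[0,0,0],[0,0,0],[0,0,0],[0,0,0],[0,0,0],[0,0,0],[0,0,0],[0,0,0],[0,0,0],[-0.2,0.8,0],[-0.2,0.8,0],[-0.2,0.8,0]], rotation=[[0,0,-1],[0,0,-1],[0,0,-1],[0,0,-1],[0,0,-1],[0,0,-1],[0,0,-1],[0,0,-1],[0,0,-0.6],[0,0,0],[0,0,0],[0,0,0]])

```text
time: 4.1
tool_pos: [0.2962, -0.5718, 0.2313]
tcp_rot: [1.064, 2.956, -0.0]
wrist_force: [0.6, 0.5, -0.1]
width: 0.347
grip_force: 0.0
```

apply_moves(fingers=[0.35,0.35,0.35,0.35,0.35,0.35,0.35,0.35,0.35], travel=[[-0.2,0.8,0],[-0.2,0.8,0],[-0.2,0.8,0.2],[-0.2,0.8,0.2],[-0.2,0.8,0.2],[-0.2,0.8,0.2],[-0.2,0.8,0.2],[0,0.8,0.2],[0,0,0]], rotation=[[0,0,0],[0,0,0],[0,0,0],[0,0,0],[0,0,0],[0,0,0],[0,0,0],[0,0,0],[0,0,0]])

```text
time: 5.0
tool_pos: [0.5554, -0.3653, 0.1692]
tcp_rot: [-1.054, -2.957, -0.004]
wrist_force: [-0.3, 0.4, 0.0]
width: 0.348
grip_force: 0.0
```

```bash
python3 tot.py .5505 -.352 .10 50.65 .5505 -.352 .053 50.65; python3 - <<'E'
from h import *
for n in("scene","top"):
    c=read_camera(n)
    for k in("push_plate","deck"):
        for d in tip_of(n,k)[:1]: print(n,k,d["p"],px2w(c,d["location"],.072 if k!="deck" else .03))
    a=c["image"]; a=a[110:250,400:560] if n=="top" else a[90:230,130:290]
    save(dict(image=cv2.convertScaleAbs(cv2.resize(a,None,fx=3,fy=3,interpolation=2),alpha=1.4 if n=="top" else 1)),"p_"+n)
cv2.imwrite("pics/p.png",cv2.resize(np.hstack([cv2.imread("pics/p_top.png"),cv2.imread("pics/p_scene.png")]),(800,350)))
E
```

```text
t 5.0 pos [ 0.5554 -0.3653  0.1692] psi 50.75967038299488 q6 -86.354938302007 z [-0.0015  0.0036 -1.    ] F [-0.2507  0.3973  0.0158] 0.3482477544301866 0.0
turn z units 0.018278397165812994 (or wrap -59.98172160283419 ) full rv [ 0.0175 -0.0322  0.0183] travel [0.2446 0.1442 1.3831]
turn z units -0.0 (or wrap -0.0 ) full rv None travel [0.   0.   0.94]
scene push_plate 0.72 [ 0.4582 -0.0659  0.072 ]
scene deck 0.55 [ 0.6424 -0.2204  0.03  ]
top deck 0.77 [ 0.6632 -0.2297  0.03  ]
```

View pics/p.png

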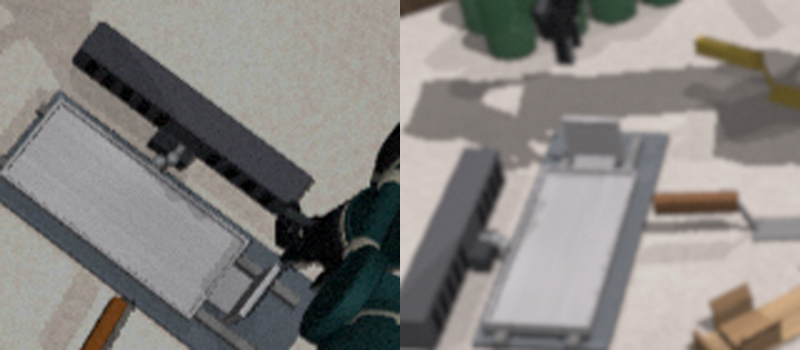

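The top crop shows the gripper just outboard of the plate, whose top strip is near (262,290). I'm lowering onto it with a narrow opening.

apply_moves(fingers=[0.28,0.28,0.28,0.28,0.28,0.28,0.28,0.28,0.28,0.28], travel=[[0.1,0.05,0.3],[0.12,0.05,0.4],[0,0,0.4],[0,0,0.28],[0,0,0.2],[0,0,0.2],[0,0,0.2],[0,0,0.2],[0,0,0.12],[0,0,0]], rotation=[[0.02,-0.03,0.02],[0,0,0],[0,0,0],[0,0,0],[0,0,0],[0,0,0],[0,0,0],[0,0,0],[0,0,0],[0,0,0]])

```text
time: 6.3
tool_pos: [0.5474, -0.359, 0.055]
tcp_rot: [1.065, 2.955, -0.004]
wrist_force: [-0.1, -0.3, 0.5]
width: 0.279
grip_force: 0.0
```

apply_moves(fingers=[0,0,0,0,0,0,0], travel=[[0,0,0],[0,0,0],[0,0,0],[0,0,0],[0,0,0],[0,0,0],[0,0,0]], rotation=[[0,0,0],[0,0,0],[0,0,0],[0,0,0],[0,0,0],[0,0,0],[0,0,0]], newtons=60)

```text
time: 7.0
tool_pos: [0.5488, -0.3582, 0.0561]
tcp_rot: [1.064, 2.953, -0.002]
wrist_force: [3.6, 3.5, -3.1]
width: 0.081
grip_force: 60.4
```

apply_moves(fingers=[0,0,0,0,0,0,0,0,0,0,0,0], travel=[[0,-0.08,0],[0,-0.14,0],[0,-0.14,0],[0,-0.14,0],[0,-0.14,0],[0,-0.14,0],[0,-0.14,0],[0,-0.14,0],[0,-0.14,0],[0,-0.14,0],[0,-0.1,0],[0,0,0]], rotation=[[0,0,0],[0,0,0],[0,0,0],[0,0,0],[0,0,0],[0,0,0],[0,0,0],[0,0,0],[0,0,0],[0,0,0],[0,0,0],[0,0,0]])

```text
time: 8.2
tool_pos: [0.5048, -0.4117, 0.0562]
tcp_rot: [1.066, 2.95, 0.006]
wrist_force: [12.6, 11.5, -4.9]
width: 0.081
grip_force: 60.3
```

apply_moves(fingers=[0.28,0.28,0.28,0.28,0.28,0.28,0.28,0.28,0.6,0.8], travel=[[0,0.1,0],[0,0,0],[0,0,0],[0,0,-0.3],[0,0,-0.6],[0,0,-0.6],[0,0,-0.6],[0,0,-0.4],[0,0,0],[0,0,0]], rotation=[[0,0,0],[0,0,0],[0,0,0],[0,0,0],[0,0,0],[0,0,0],[0,0,0],[0,0,0],[0,0,0],[0,0,0]])

```text
time: 9.2
tool_pos: [0.5051, -0.4113, 0.1826]
tcp_rot: [1.064, 2.952, -0.006]
wrist_force: [0.3, 0.8, -0.7]
width: 0.607
grip_force: 0.0
```

```bash
python3 tot.py .4898 -.1773 .12 58.15 .4898 -.1773 .026 58.15; python3 - <<'E'
from h import *
cs={n:read_camera(n) for n in("scene","top")}
spat(cs,(.4168,-.1319,np.radians(148)))
for n,c in cs.items():
  for k,z in(("deck",.03),("push_plate",.072),("spatula_grip",.045),("cradle_seat",.02),("cradle_notch",.053)):
    for d in tip_of(n,k)[:3]: print(n,k,round(d["p"],2),px2w(c,d["location"],z)[:2])
c=cs["top"]; a=cv2.resize(c["image"][130:300,350:550],None,fx=3,fy=3,interpolation=2)
save(dict(image=cv2.convertScaleAbs(a,alpha=1.5)),"out")
E
```

```text
t 9.2 pos [ 0.5051 -0.4113  0.1826] psi 50.343959622067196 q6 -91.56780187062498 z [ 0.0024 -0.0051 -1.    ] F [ 0.2633  0.771  -0.7122] 0.6065918055139815 0.0
turn z units -1.301006729655467 (or wrap 58.69899327034454 ) full rv [-0.0261  0.0474 -1.3009] travel [2.7303 3.8139 1.2513]
turn z units -0.0 (or wrap -0.0 ) full rv None travel [0.   0.   1.88]
spatula [ 0.4163 -0.1322] 147.64861828825326 cost 0.4075651636117016 2
scene deck 0.69 [ 0.6047 -0.2619]
scene push_plate 0.78 [ 0.4941 -0.406 ]
scene spatula_grip 0.76 [ 0.304  -0.4177]
scene spatula_grip 0.74 [ 0.4829 -0.195 ]
scene cradle_seat 0.72 [0.5576 0.0027]
scene cradle_notch 0.97 [ 0.416  -0.0103]
top deck 0.9 [ 0.6201 -0.2816]
top push_plate 0.63 [ 0.4899 -0.4178]
top spatula_grip 0.77 [ 0.4884 -0.1747]
top cradle_seat 0.57 [ 0.5595 -0.0007]
```

View pics/out.png

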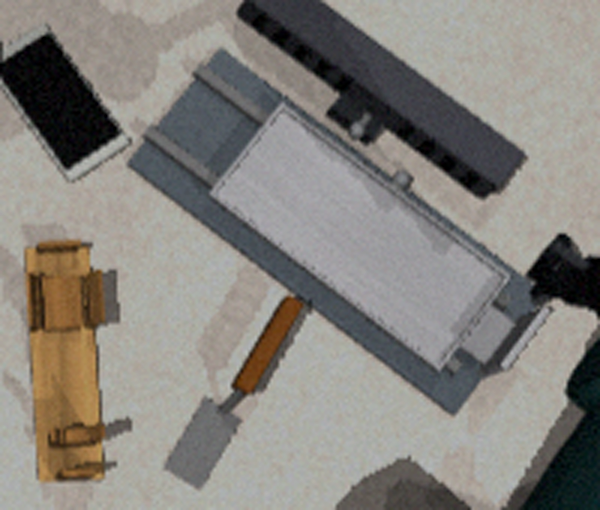

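The carriage is now fully out; the tray corners in the crop are about (283,98), (508,270), (445,368), (212,192). Going for the spatula handle.

apply_moves(fingers=[0.6,0.6,0.6,0.6,0.6,0.6,0.6,0.6,0.6,0.6,0.6,0.6], travel=[[0,0,0],[0,0,0],[0.39,0.545,0.1],[0.39,0.545,0.1],[0.39,0.545,0.1],[0.39,0.545,0.1],[0.39,0.545,0.1],[0.39,0.545,0.3],[0.39,0.545,0.45],[0,0,0],[0,0,0],[0,0,0]], rotation=[[-0.02,0.04,-0.65],[0,0,-0.65],[0,0,0],[0,0,0],[0,0,0],[0,0,0],[0,0,0],[0,0,0],[0,0,0],[0,0,0],[0,0,0],[0,0,0]])

```text
time: 11.1
tool_pos: [0.4908, -0.1775, 0.1201]
tcp_rot: [0.861, 3.02, -0.0]
wrist_force: [1.3, -0.2, 0.4]
width: 0.603
grip_force: 0.0
```

```bash
python3 tot.py .489 -.1775 .026 57.9; python3 - <<'E'
from h import *
c=read_camera("top")
P=np.array([px2w(c,(350+(a+.5)/3-.5,130+(b+.5)/3-.5),.035)[:2] for a,b in[(283,98),(508,270),(445,368),(212,192)]])
print(P,P.mean(0)); d=P[0]-P[1]+P[3]-P[2]; print(np.degrees(np.arctan2(d[1],d[0])))
E
```

```text
t 11.1 pos [ 0.4908 -0.1775  0.1201] psi 58.16577717113863 q6 -80.77824005266822 z [ 0.001  -0.0006 -1.    ] F [ 1.2886 -0.2006  0.4197] 0.6027099734309934 0.0
turn z units 0.044296195189771716 (or wrap -59.955703804810234 ) full rv [0.0004 0.011  0.0443] travel [ 0.0301 -0.018   1.8818]
[[ 0.7462 -0.2157]
 [ 0.5765 -0.4195]
 [ 0.484  -0.3539]
 [ 0.6543 -0.1438]] [ 0.6152 -0.2832]
50.593496223998045
```

apply_moves(fingers=[0.6,0.6,0.6,0.6,0.6,0.6,0.6], travel=[[0.03,-0.02,0.3],[0,0,0.35],[0,0,0.35],[0,0,0.35],[0,0,0.35],[0,0,0.18],[0,0,0]], rotation=[[0,0.01,0.04],[0,0,0],[0,0,0],[0,0,0],[0,0,0],[0,0,0],[0,0,0]])

```text
time: 11.85
tool_pos: [0.4862, -0.1765, 0.0231]
tcp_rot: [-0.868, -3.013, -0.002]
wrist_force: [-0.1, -0.5, -0.3]
width: 0.603
grip_force: 0.0
```

apply_moves(fingers=[0,0,0,0,0,0,0,0], travel=[[0,0,0],[0,0,0],[0,0,0],[0,0,0],[0,0,0],[0,0,0],[0,0,0],[0,0,0]], rotation=[[0,0,0],[0,0,0],[0,0,0],[0,0,0],[0,0,0],[0,0,0],[0,0,0],[0,0,0]], newtons=110)

```text
time: 12.65
tool_pos: [0.4888, -0.1771, 0.0262]
tcp_rot: [0.867, 3.019, 0.0]
wrist_force: [-0.7, -0.3, 5.5]
width: 0.193
grip_force: 107.1
```

```bash
python3 tot.py .489 -.1775 .026 57.9;python3 - <<'E'
from h import *
cs={n:read_camera(n) for n in("scene","top")}
spat(cs,(.4168,-.1319,np.radians(148)))
E
```

```text
t 12.7 pos [ 0.4888 -0.1771  0.0262] psi 57.94378270246395 q6 -80.61613591083677 z [ 0.0002  0.0001 -1.    ] F [-0.6763 -0.2993  5.5345] 0.1931800983266612 107.05208659172058
turn z units 0.007297117077325055 (or wrap -59.99270288292268 ) full rv [0.0018 0.0012 0.0073] travel [-0.0075 -0.0055  0.0031]
spatula [ 0.4165 -0.1322] 145.94972916172887 cost 1.0026689897129795 2
```

apply_moves(fingers=[0,0,0,0,0,0,0,0,0,0,0,0], travel=[[0,0,-0.2],[0,0,-0.4],[0,0,-0.5],[0,0,-0.5],[0,0,-0.5],[0,0,-0.5],[0,0,-0.28],[0,0,0],[0,0,0],[0,0,0],[0,0,0],[0,0,0]], rotation=[[0,0,0],[0,0,0],[0,0,0],[0,0,0],[0,0,0],[0,0,0],[0,0,0.4],[0,0,1],[0,0,1],[0,0,1],[0,0,1],[0,0,1]])

```text
time: 14.05
tool_pos: [0.4872, -0.1763, 0.1687]
tcp_rot: [-1.679, -2.651, 0.0]
wrist_force: [0.0, -0.4, -2.1]
width: 0.193
grip_force: 106.8
```

apply_moves(fingers=[0,0,0,0,0,0,0,0,0,0,0,0], travel=[[0,0,0],[0,0,0],[0,0,0],[0,0,0],[0,0,0],[0,0,0],[0,0,0],[0,0,0],[0,0,0],[0.5,-0.2,0],[0.5,-0.2,0],[0.5,-0.2,0]], rotation=[[0,0,1],[0,0,1],[0,0,1],[0,0,1],[0,0,1],[0,0,1],[0,0,1],[0,0,1],[0,0,0.2],[0,0,0],[0,0,0],[0,0,0]])

```text
time: 15.25
tool_pos: [0.49, -0.0951, 0.1689]
tcp_rot: [-2.627, -1.719, 0.002]
wrist_force: [-0.5, 0.9, -1.4]
width: 0.191
grip_force: 107.0
```

apply_moves(fingers=[0,0,0,0,0,0,0,0,0,0], travel=[[0.5,-0.22,0],[0.5,-0.22,0],[0.5,-0.22,0],[0.5,-0.22,0],[0.5,-0.22,0.1],[0.5,-0.22,0.3],[0.5,-0.22,0.4],[0.4,-0.1,0.3],[0.2,-0.1,0.3],[0,0,0]], rotation=[[0,0,0],[0,0,0],[0,0,0],[0,0,0],[0,0,0],[0,0,0],[0,0,0],[0,0,0],[0,0,0],[0,0,0]])

```text
time: 16.25
tool_pos: [0.4905, 0.1276, 0.0969]
tcp_rot: [-2.623, -1.721, 0.01]
wrist_force: [-0.6, -0.3, -1.9]
width: 0.192
grip_force: 107.0
```

```bash
python3 tot.py .4949 .1273 .034 -23.7; python3 - <<'E'
from h import *
cs={n:read_camera(n) for n in("scene","top")}
trivets(cs.values(),[(.5695,.2972,1.157),(.463,.4268,1.157)])
s=read_state(); p=s["tool_pos"]; y=R.from_rotvec(s["tcp_rot"]).as_matrix()[:,1]; th=np.arctan2(y[1],y[0])+np.pi/2
g=[p[0]+.0855*np.cos(th),p[1]+.0855*np.sin(th),th]
for n,c in cs.items():
    im=c["image"].copy()
    u,v=proj(c,np.array([[.53,.25,.05]]))[0].astype(int)
    a=cv2.resize(im[v-60:v+60,u-70:u+70],None,fx=5,fy=5,interpolation=2)
    if n=="top": a=cv2.convertScaleAbs(a,alpha=1.6)
    for b in SPAT:
        h=cv2.convexHull(((proj(c,place(b,g,p[2]-.026))-[u-70,v-60]+.5)*5).astype(np.int32)); cv2.polylines(a,[h],True,(255,255,0),1)
    save(dict(image=a),"pre_"+n)
cv2.imwrite("pics/pre.png",cv2.resize(np.hstack([cv2.imread(f"pics/pre_{n}.png") for n in cs]),None,fx=.57,fy=.57))
E
```

```text
t 16.2 pos [0.4905 0.1276 0.0969] psi -23.456122281318727 q6 35.081571085170715 z [-0.0075  0.0003 -1.    ] F [-0.5912 -0.2909 -1.9237] 0.1921924885139733 107.01399207115173
turn z units 0.0406462864468787 (or wrap -59.95935371355312 ) full rv [-0.0669  0.0258  0.0407] travel [0.0299 0.0839 1.2584]
trivet [0.5695 0.2958] 66.27064077023147 cost 0.4973508499442284
trivet [0.4631 0.4274] 67.87324369326377 cost 0.47704197174457974
```

View pics/pre.png

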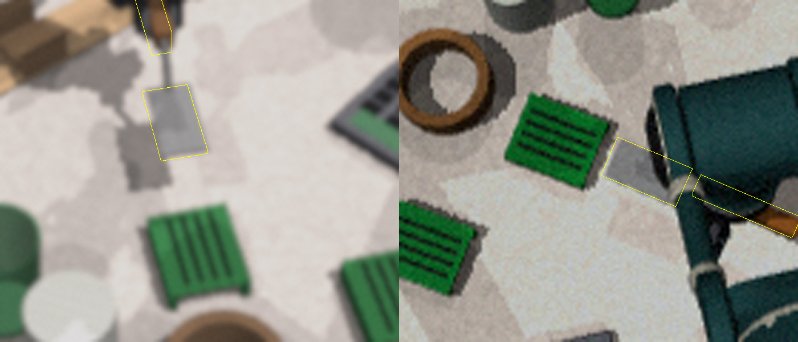

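The scene crop shows the blade at about (175,122), matching the predicted outline with no droop, and the trivet straight ahead at (200,250). Descending to insertion height.

apply_moves(fingers=[0,0,0,0,0,0,0,0], travel=[[0.01,0.04,0.2],[0.01,0.04,0.3],[0,0,0.3],[0,0,0.2],[0,0,0.15],[0,0,0.1],[0,0,0],[0,0,0]], rotation=[[0,0,0.04],[0,0,0],[0,0,0],[0,0,0],[0,0,0],[0,0,0],[0,0,0],[0,0,0]])

```text
time: 17.15
tool_pos: [0.4975, 0.1262, 0.0372]
tcp_rot: [-2.632, -1.712, 0.0]
wrist_force: [-0.4, 0.2, -0.9]
width: 0.19
grip_force: 107.1
```

```bash
python3 tot.py .4949 .1266 .034 -23.7
```

```text
t 17.1 pos [0.4975 0.1262 0.0372] psi -23.913300571255355 q6 35.231477206345595 z [-0.0012  0.0013 -1.    ] F [-0.3972  0.1502 -0.9101] 0.19009329234958944 107.05480456352234
turn z units -0.03555009520922603 (or wrap 59.964449904790776 ) full rv [-0.0154 -0.0067 -0.0356] travel [-0.013  -0.0506  0.0649]
```

apply_moves(fingers=[0,0,0,0,0,0,0,0,0,0,0,0], travel=[[0,-0.05,0.06],[0,0,0],[0.17,0,0],[0.18,0,0],[0.18,0,0],[0.18,0,0],[0.18,0,0],[0.18,0,0],[0.18,0,0],[0.18,0,0],[0.18,0,0],[0.17,0,0]], rotation=[[0,0,-0.03],[0,0,0],[0,0,0],[0,0,0],[0,0,0],[0,0,0],[0,0,0],[0,0,0],[0,0,0],[0,0,0],[0,0,0],[0,0,0]])

```text
time: 18.35
tool_pos: [0.5309, 0.2094, 0.0339]
tcp_rot: [-2.629, -1.716, 0.001]
wrist_force: [-0.5, -0.1, -2.1]
width: 0.194
grip_force: 107.1
```

```bash
python3 tot.py .5311 .2090 .034 -23.7;  python3 - <<'E'
from h import *
cs={n:read_camera(n) for n in("scene","top")}
trivets([cs["scene"]],[(.5695,.2965,1.157)])
c=cs["scene"];u,v=proj(c,np.array([[.57,.27,.03]]))[0].astype(int)
save(dict(image=cv2.resize(c["image"][v-50:v+50,u-60:u+60],None,fx=4,fy=4,interpolation=2)),"ins1")
E
```

```text
t 18.4 pos [0.5309 0.2094 0.0339] psi -23.727943140612737 q6 42.60849495976944 z [-0.0018  0.0012 -1.    ] F [-0.4958 -0.117  -2.0911] 0.1936384059860928 107.06232190132141
turn z units -0.004657190102122992 (or wrap 59.99534280989787 ) full rv [-0.0205 -0.0032 -0.0047] travel [-0.0051  0.0064 -0.0018]
trivet [0.5626 0.2869] 61.264973422214894 cost 0.36731150793650796
```

View pics/ins1.png

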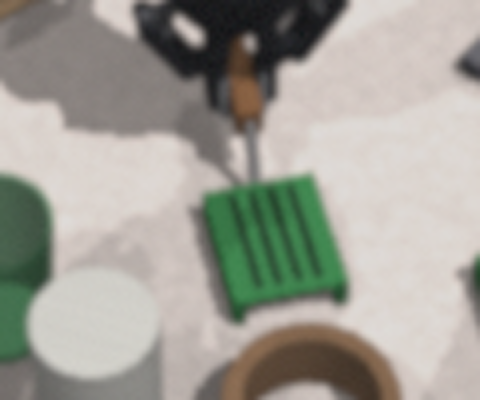

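The blade is fully under the plate and the neck meets the trivet's rear edge centrally near (257,185), with no contact force. Lifting gently.

apply_moves(fingers=[0,0,0,0,0,0,0,0,0,0,0,0], travel=[[0,0,-0.05],[0,0,-0.05],[0,0,-0.05],[0,0,-0.1],[0,0,-0.15],[0,0,-0.25],[0,0,-0.3],[0,0,-0.4],[0,0,-0.4],[0,0,-0.3],[0,0,-0.2],[0,0,0]], rotation=[[0,0,0],[0,0,0],[0,0,0],[0,0,0],[0,0,0],[0,0,0],[0,0,0],[0,0,0],[0,0,0],[0,0,0],[0,0,0],[0,0,0]])

```text
time: 19.65
tool_pos: [0.5322, 0.209, 0.1488]
tcp_rot: [-2.63, -1.717, -0.005]
wrist_force: [0.3, 0.5, -2.4]
width: 0.195
grip_force: 107.0
```

```bash
python3 tot.py .5017 -.2678 .17 -129.4;  python3 - <<'E'
from h import *
c=read_camera("scene");u,v=proj(c,np.array([[.57,.27,.14]]))[0].astype(int)
save(dict(image=cv2.resize(c["image"][v-50:v+50,u-60:u+60],None,fx=4,fy=4,interpolation=2)),"lift1")
E
```

```text
t 19.6 pos [0.5322 0.209  0.1488] psi -23.730210129862055 q6 42.564009333370166 z [ 0.002   0.0025 -1.    ] F [ 0.3217  0.4668 -2.4467] 0.19479108287517855 107.00909614562988
turn z units 17.611631645022992 (or wrap -42.38836835497701 ) full rv [-0.0214 -0.0284 17.6116] travel [ 5.5813  7.7557 -0.423 ]
```

View pics/lift1.png

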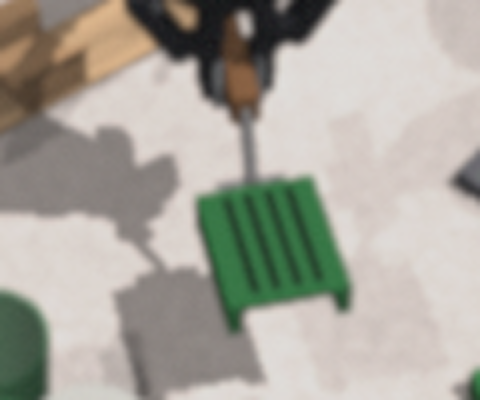

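The trivet rides level on the blade at about (275,245). Carrying it to the deck.

apply_moves(fingers=[0,0,0,0,0,0,0,0,0,0,0,0], travel=[[0,0,-0.2],[0,0,-0.22],[0,0,0],[0,0,0],[0,0,0],[0,0,0],[0,0,0],[0,0,0],[0,0,0],[0,0,0],[0,0,0],[0,0,0]], rotation=[[0,0,0.2],[0,0,0.4],[0,0,0.6],[0,0,0.8],[0,0,0.8],[0,0,0.8],[0,0,0.8],[0,0,0.8],[0,0,0.8],[0,0,0.8],[0,0,0.8],[0,0,0.8]])

```text
time: 20.9
tool_pos: [0.5301, 0.2083, 0.1666]
tcp_rot: [-3.111, -0.427, 0.006]
wrist_force: [-0.0, -0.3, -2.2]
width: 0.193
grip_force: 106.9
```

apply_moves(fingers=[0,0,0,0,0,0,0,0,0,0,0,0], travel=[[0,0,0],[0,0,0],[0,0,0],[0,0,0],[0,0,0],[0,0,0],[0,0,0],[0,0,0],[0,0,0],[0,0,0],[0,0,0],[0,0,0]], rotation=[[0,0,0.8],[0,0,0.8],[0,0,0.8],[0,0,0.8],[0,0,0.8],[0,0,0.8],[0,0,0.8],[0,0,0.8],[0,0,0.8],[0,0,0.6],[0,0,0.4],[0,0,0.2]])

```text
time: 22.1
tool_pos: [0.5302, 0.2084, 0.1667]
tcp_rot: [2.999, -0.935, -0.006]
wrist_force: [0.1, 1.0, -1.5]
width: 0.192
grip_force: 106.9
```

apply_moves(fingers=[0,0,0,0,0,0,0,0,0,0,0,0], travel=[[0.1,0.15,0],[0.2,0.3,0],[0.3,0.4,0],[0.35,0.5,0],[0.35,0.5,0],[0.35,0.5,0],[0.35,0.5,0],[0.35,0.5,0],[0.35,0.5,0],[0.35,0.5,0],[0.35,0.5,0],[0.35,0.5,0]], rotation=[[0,0,0],[0,0,0],[0,0,0],[0,0,0],[0,0,0],[0,0,0],[0,0,0],[0,0,0],[0,0,0],[0,0,0],[0,0,0],[0,0,0]])

```text
time: 23.3
tool_pos: [0.533, -0.1199, 0.1669]
tcp_rot: [-3.0, 0.932, 0.004]
wrist_force: [0.6, 1.5, -1.6]
width: 0.194
grip_force: 107.1
```

apply_moves(fingers=[0,0,0,0,0,0,0,0,0], travel=[[0.35,0.5,0],[0.35,0.5,0],[0.35,0.45,0],[0.3,0.4,0],[0.25,0.3,0],[0.1,0.15,0],[0.1,0.1,0],[0,0,0],[0,0,0]], rotation=[[0,0,0],[0,0,0],[0,0,0],[0,0,0],[0,0,0],[0,0,0],[0,0,0],[0,0,0],[0,0,0]])

```text
time: 24.2
tool_pos: [0.5398, -0.2672, 0.1667]
tcp_rot: [-2.999, 0.931, 0.004]
wrist_force: [0.7, -0.5, -2.3]
width: 0.194
grip_force: 107.0
```

```bash
python3 tot.py .5017 -.2678 .073 -129.4;  python3 - <<'E'
from h import *
cs={n:read_camera(n) for n in("scene","top")}
s=read_state(); p=s["tool_pos"]; y=R.from_rotvec(s["tcp_rot"]).as_matrix()[:,1]; th=np.arctan2(y[1],y[0])+np.pi/2
trivets(cs.values(),[(p[0]+.0955*np.cos(th),p[1]+.0955*np.sin(th),th)],p[2]-.041)
trivets(cs.values(),[(.463,.427,1.17)])
print(p[0]+.0955*np.cos(th),p[1]+.0955*np.sin(th))
E
```

```text
t 24.2 pos [ 0.5398 -0.2672  0.1667] psi -124.49527508410276 q6 95.75498975657983 z [-0.0023  0.0018 -1.    ] F [ 0.6814 -0.4752 -2.3378] 0.19430797158809857 107.03158736228943
turn z units 0.8174541526495412 (or wrap -59.18254584735046 ) full rv [-0.0011  0.0279  0.8175] travel [-0.5811  0.492   1.8738]
trivet [ 0.6248 -0.3195] -40.90130862108557 cost 2.813533249956245
trivet [0.4636 0.4274] 68.28561665062828 cost 0.46481033540553174
0.6185547389363719 -0.32110031579846215
```

apply_moves(fingers=[0,0,0,0,0,0,0,0], travel=[[0,0,0],[0,0,0],[-0.15,0.1,0.1],[-0.2,0.15,0.2],[-0.15,0.15,0.3],[-0.08,0.09,0.2],[0,0,0],[0,0,0]], rotation=[[0,0,0.4],[0,0,0.42],[0,0,0],[0,0,0],[0,0,0],[0,0,0],[0,0,0],[0,0,0]])

```text
time: 25.1
tool_pos: [0.5018, -0.2683, 0.1269]
tcp_rot: [-2.957, 1.06, 0.003]
wrist_force: [0.3, 1.2, -0.5]
width: 0.188
grip_force: 107.0
```

```bash
python3 tot.py .5017 -.2678 .073 -129.4;  python3 - <<'E'
from h import *
cs={n:read_camera(n) for n in("scene","top")}
s=read_state(); p=s["tool_pos"]; y=R.from_rotvec(s["tcp_rot"]).as_matrix()[:,1]; th=np.arctan2(y[1],y[0])+np.pi/2
g=(p[0]+.0955*np.cos(th),p[1]+.0955*np.sin(th),th); print(g)
for n,c in cs.items():
    trivets([c],[g],p[2]-.041)
    u,v=proj(c,np.array([[.58,-.30,.08]]))[0].astype(int)
    a=cv2.resize(c["image"][v-50:v+50,u-60:u+60],None,fx=4,fy=4,interpolation=2)
    h=cv2.convexHull(((proj(c,place(TRIV[0],g,p[2]-.041))-[u-60,v-50]+.5)*4).astype(np.int32)); cv2.polylines(a,[h],True,(255,255,0),1)
    save(dict(image=a),"d_"+n)
cv2.imwrite("pics/d1.png",cv2.resize(np.hstack([cv2.imread(f"pics/d_{n}.png") for n in cs]),None,fx=.8,fy=.8))
E
```

```text
t 25.1 pos [ 0.5018 -0.2683  0.1269] psi -129.43632573647818 q6 98.77533505582042 z [-0.0017  0.0013 -1.    ] F [ 0.3198  1.2008 -0.5141] 0.18791025428150085 107.00212597846985
turn z units -0.0060542894130293234 (or wrap 59.99394571058698 ) full rv [ 0.0009  0.0208 -0.0061] travel [-0.0082 -0.0074  1.0782]
(np.float64(0.576540652376879), np.float64(-0.32946011217400584), np.float64(-0.6882052092195567))
trivet [ 0.5751 -0.3306] -23.775341980490968 cost 0.3981069042316258
trivet [ 0.5929 -0.3083] -57.05682442453451 cost 3.235576923076923
```

View pics/d1.png

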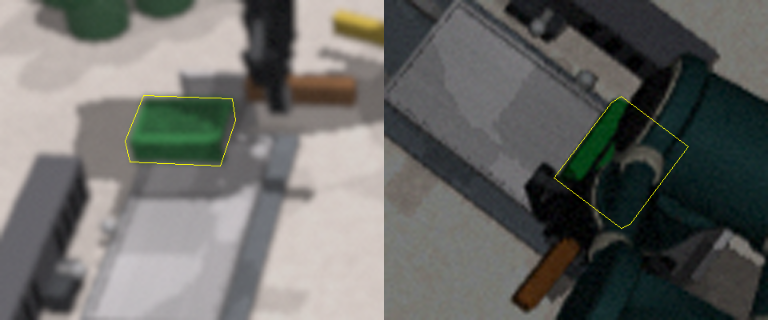

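The scene crop shows the trivet exactly in the predicted outline at (180,130), above the slot. Lowering and withdrawing.

apply_moves(fingers=[0,0,0,0,0,0,0,0,0,0,0,0], travel=[[0,0,0.15],[0,0,0.25],[0,0,0.2],[0,0,0.15],[0,0,0.1],[0,0,0.07],[0,0,0.06],[0,0,0.06],[0,0,0.06],[0,0,0.06],[0,0,0.06],[0,0,0]], rotation=[[0,0,0],[0,0,0],[0,0,0],[0,0,0],[0,0,0],[0,0,0],[0,0,0],[0,0,0],[0,0,0],[0,0,0],[0,0,0],[0,0,0]])

```text
time: 26.4
tool_pos: [0.5014, -0.2683, 0.0655]
tcp_rot: [-2.957, 1.06, 0.004]
wrist_force: [0.1, -0.4, -1.9]
width: 0.192
grip_force: 107.0
```

```bash
python3 tot.py .5017 -.2678 .065 -129.4;  python3 - <<'E'
from h import *
c=read_camera("scene"); trivets([c],[(.5755,-.3284,-.688)],.03)
E
```

```text
t 26.4 pos [ 0.5014 -0.2683  0.0655] psi -129.45274084923528 q6 98.7897814705894 z [-0.0023  0.0014 -1.    ] F [ 0.0638 -0.352  -1.8566] 0.19247329707796346 107.0126724243164
turn z units -0.008790141539212945 (or wrap 59.991209858460785 ) full rv [ 0.0034  0.0259 -0.0088] travel [-0.0022 -0.0109  0.0108]
trivet [ 0.5729 -0.3353] -24.429441994184728 cost 0.40311771561771564
```

apply_moves(fingers=[0,0,0,0,0,0,0,0,0,0,0,0], travel=[[-0.1,0,0],[-0.2,0,0],[-0.2,0,0],[-0.2,0,0],[-0.2,0,0],[-0.2,0,0],[-0.3,0,0],[-0.3,0,0],[-0.3,0,0],[-0.2,0,0],[0,0,-1],[0,0,-1]], rotation=[[0,0,0],[0,0,0],[0,0,0],[0,0,0],[0,0,0],[0,0,0],[0,0,0],[0,0,0],[0,0,0],[0,0,0],[0,0,0],[0,0,0]])

```text
time: 27.65
tool_pos: [0.4143, -0.197, 0.1651]
tcp_rot: [-2.956, 1.06, 0.012]
wrist_force: [1.1, -1.0, -2.1]
width: 0.193
grip_force: 107.1
```

```bash
python3 - <<'E'
from h import *
cs={n:read_camera(n) for n in("scene","top")}
for c in cs.values(): trivets([c],[(.5755,-.3284,-.688)],.03)
trivets(cs.values(),[(.5755,-.3284,-.688)],.03)
trivets(cs.values(),[(.463,.427,1.17)])
E
# T2=(.4635,.4272), theta 67.6 ; pre = T-.1855u
python3 tot.py .3928 .2557 .165 -22.4
```

```text
trivet [ 0.5711 -0.3354] -26.947264405045228 cost 0.32785087719298245
trivet [ 0.5771 -0.3302] -40.149111575996976 cost 0.6307692307692307
trivet [ 0.5769 -0.331 ] -37.841975370485876 cost 1.0068952429149798
trivet [0.4635 0.428 ] 67.53558991809084 cost 0.47276522397576914
t 27.8 pos [ 0.4218 -0.2011  0.1741] psi -129.43617377307461 q6 100.88436236331964 z [ 0.0116 -0.0061 -0.9999] F [ 1.1628 -0.7411 -0.5697] 0.18963681992728448 107.41024017333984
turn z units -17.839362295512434 (or wrap 42.16063770448756 ) full rv [  0.0974  -0.1078 -17.8392] travel [ 8.2254 -4.0169  0.1814]
```

apply_moves(fingers=[0,0,0,0,0,0,0,0,0,0,0,0], travel=[[0,0,0],[0,0,0],[0,0,0],[0,0,0],[0,0,0],[0,0,0],[0,0,0],[0,0,0],[0,0,0],[0,0,0],[0,0,0],[0,0,0]], rotation=[[0,0,-1],[0,0,-1],[0,0,-1],[0,0,-1],[0,0,-1],[0,0,-1],[0,0,-1],[0,0,-1],[0,0,-1],[0,0,-1],[0,0,-1],[0,0,-1]])

```text
time: 28.95
tool_pos: [0.4164, -0.1983, 0.1655]
tcp_rot: [-3.012, -0.887, 0.003]
wrist_force: [-0.3, -0.1, -0.9]
width: 0.191
grip_force: 107.5
```

apply_moves(fingers=[0,0,0,0,0,0,0,0,0,0,0,0], travel=[[0,0,0],[0,0,0],[0,0,0],[0,0,0],[0,0,0],[0,0,0],[0.3,-0.14,0],[0.5,-0.24,0],[0.5,-0.24,0],[0.5,-0.24,0],[0.5,-0.24,0],[0.5,-0.24,0]], rotation=[[0,0,-1],[0,0,-1],[0,0,-1],[0,0,-1],[0,0,-1],[0,0,-0.84],[0,0,0],[0,0,0],[0,0,0],[0,0,0],[0,0,0],[0,0,0]])

```text
time: 30.15
tool_pos: [0.4076, -0.0426, 0.1658]
tcp_rot: [-2.609, -1.746, 0.001]
wrist_force: [0.4, 0.4, -0.9]
width: 0.193
grip_force: 107.2
```

apply_moves(fingers=[0,0,0,0,0,0,0,0,0,0,0,0], travel=[[0.5,-0.24,0],[0.5,-0.24,0],[0.5,-0.24,0],[0.5,-0.24,0],[0.5,-0.24,0],[0.5,-0.24,0],[0.5,-0.24,0],[0.5,-0.24,0.2],[0.5,-0.24,0.4],[0.5,-0.24,0.4],[0.3,-0.2,0.3],[0,0,0]], rotation=[[0,0,0],[0,0,0],[0,0,0],[0,0,0],[0,0,0],[0,0,0],[0,0,0],[0,0,0],[0,0,0],[0,0,0],[0,0,0],[0,0,0]])

```text
time: 31.35
tool_pos: [0.3864, 0.2514, 0.0989]
tcp_rot: [-2.606, -1.75, 0.009]
wrist_force: [0.3, 0.7, -1.4]
width: 0.19
grip_force: 107.3
```

```bash
python3 - <<'E'
from h import *
cs={n:read_camera(n) for n in("scene","top")}
trivets(cs.values(),[(.463,.427,1.17)])
trivets(cs.values(),[(.5755,-.3284,-.688)],.03)
E
python3 tot.py .3928 .2561 .034 -22.4
```

```text
trivet [0.4634 0.4279] 67.33010005166943 cost 0.4740566037735849
trivet [ 0.577  -0.3307] -37.492916486618405 cost 0.5804681027340514
t 31.4 pos [0.3883 0.2506 0.1011] psi -22.327172460742396 q6 51.95712496266006 z [-0.0031 -0.0001 -1.    ] F [-0.5905 -0.3647 -1.613 ] 0.19087969275762823 107.32412695884705
turn z units 0.012137923209600388 (or wrap -59.9878620767904 ) full rv [-0.0272  0.0123  0.0122] travel [0.1369 0.0419 1.3417]
```

apply_moves(fingers=[0,0,0,0,0,0,0,0], travel=[[0.07,0.02,0.2],[0.07,0.02,0.3],[0,0,0.3],[0,0,0.25],[0,0,0.2],[0,0,0.09],[0,0,0],[0,0,0]], rotation=[[0,0,0],[0,0,0],[0,0,0],[0,0,0],[0,0,0],[0,0,0],[0,0,0],[0,0,0]])

```text
time: 32.25
tool_pos: [0.3939, 0.2569, 0.0351]
tcp_rot: [-2.609, -1.746, 0.0]
wrist_force: [-0.1, -0.8, -1.8]
width: 0.191
grip_force: 107.3
```

```bash
python3 - <<'E'
from h import *
cs={n:read_camera(n) for n in("scene","top")}
for c in cs.values(): trivets([c],[(.463,.427,1.17)])
E
python3 tot.py .3928 .2561 .034 -22.4
```

```text
trivet [0.4583 0.4224] 61.158269939065526 cost 0.3557635613207547
trivet [0.4637 0.4282] 68.0117826443417 cost 0.08464765100671141
t 32.4 pos [0.3941 0.2571 0.0354] psi -22.40702792601979 q6 52.316063952742105 z [-0.0006  0.0019 -1.    ] F [ 0.2279 -0.1075 -0.7732] 0.18940541637094865 107.3258650302887
turn z units -0.0011713210032985681 (or wrap 59.998828678996695 ) full rv [-0.0119 -0.0145 -0.0012] travel [-0.0287 -0.0161  0.0283]
```

apply_moves(fingers=[0,0,0,0,0,0,0,0,0,0,0,0], travel=[[0,-0.02,0.03],[0.1,0,0],[0.17,0,0],[0.17,0,0],[0.17,0,0],[0.17,0,0],[0.17,0,0],[0.17,0,0],[0.17,0,0],[0.17,0,0],[0.17,0,0],[0.14,0,0]], rotation=[[0,0,-0.03],[0,0,0],[0,0,0],[0,0,0],[0,0,0],[0,0,0],[0,0,0],[0,0,0],[0,0,0],[0,0,0],[0,0,0],[0,0,0]])

```text
time: 33.55
tool_pos: [0.4264, 0.3398, 0.0333]
tcp_rot: [-2.606, -1.751, 0.001]
wrist_force: [0.4, 0.3, -1.2]
width: 0.19
grip_force: 107.3
```

```bash
python3 - <<'E'
from h import *
c=read_camera("top"); trivets([c],[(.463,.427,1.17)])
E
python3 tot.py .4277 .3399 .034 -22.2
```

```text
trivet [0.4788 0.419 ] 57.271287720313474 cost 791.625
t 33.6 pos [0.4271 0.3408 0.0335] psi -22.22140947855901 q6 57.995659658399134 z [-0.0007  0.0024 -1.    ] F [ 0.3783  0.864  -0.7472] 0.19457851105525442 107.3425805568695
turn z units -0.0035682464265018865 (or wrap 59.996431753573496 ) full rv [-0.0145 -0.0191 -0.0036] travel [-0.011   0.0184 -0.009 ]
```

apply_moves(fingers=[0,0,0,0,0,0,0,0,0,0,0,0], travel=[[0,0,-0.05],[0,0,-0.05],[0,0,-0.05],[0,0,-0.1],[0,0,-0.15],[0,0,-0.25],[0,0,-0.35],[0,0,-0.45],[0,0,-0.45],[0,0,-0.4],[0,0,-0.25],[0,0,-0.1]], rotation=[[0,0,0],[0,0,0],[0,0,0],[0,0,0],[0,0,0],[0,0,0],[0,0,0],[0,0,0],[0,0,0],[0,0,0],[0,0,0],[0,0,0]])

```text
time: 34.8
tool_pos: [0.4272, 0.3395, 0.1682]
tcp_rot: [-2.606, -1.75, -0.004]
wrist_force: [0.5, 0.3, -2.1]
width: 0.192
grip_force: 107.3
```

```bash
python3 tot.py .5779 -.175 .165 -129.4;  python3 - <<'E'
from h import *
c=read_camera("scene"); s=read_state(); p=s["tool_pos"]; y=R.from_rotvec(s["tcp_rot"]).as_matrix()[:,1]; th=np.arctan2(y[1],y[0])+np.pi/2
g=(p[0]+.0955*np.cos(th),p[1]+.0955*np.sin(th),th); print(g); trivets([c],[g],p[2]-.041)
E
```

```text
t 34.8 pos [0.4272 0.3395 0.1682] psi -22.229765338182403 q6 57.96428143972832 z [ 0.0011  0.0033 -1.    ] F [ 0.499   0.2653 -2.0694] 0.19164761415032258 107.25918889045715
turn z units 17.8617057769696 (or wrap -42.1382942230304 ) full rv [-0.0321 -0.0208 17.8617] travel [8.861  6.0391 0.0638]
(np.float64(0.4631821954933092), np.float64(0.42789587658326295), np.float64(1.1828294304828186))
trivet [0.4577 0.4223] 60.58275388594434 cost 0.3301153460381143
```

apply_moves(fingers=[0,0,0,0,0,0,0,0,0,0,0,0], travel=[[0,0,0],[0,0,0],[0,0,0],[0,0,0],[0,0,0],[0,0,0],[0,0,0],[0,0,0],[0,0,0],[0,0,0],[0,0,0],[0,0,0]], rotation=[[0,0,0.2],[0,0,0.4],[0,0,0.6],[0,0,0.8],[0,0,0.8],[0,0,0.8],[0,0,0.8],[0,0,0.8],[0,0,0.8],[0,0,0.8],[0,0,0.8],[0,0,0.8]])

```text
time: 36.05
tool_pos: [0.4252, 0.3382, 0.1638]
tcp_rot: [3.107, 0.467, -0.008]
wrist_force: [1.3, -0.1, -1.3]
width: 0.187
grip_force: 107.1
```

apply_moves(fingers=[0,0,0,0,0,0,0,0,0,0,0,0], travel=[[0,0,0],[0,0,0],[0,0,0],[0,0,0],[0,0,0],[0,0,0],[0,0,0],[0,0,0],[0,0,0],[0,0,0],[0,0,0],[0,0,0]], rotation=[[0,0,0.8],[0,0,0.8],[0,0,0.8],[0,0,0.8],[0,0,0.8],[0,0,0.8],[0,0,0.8],[0,0,0.8],[0,0,0.8],[0,0,0.8],[0,0,0.6],[0,0,0.4]])

```text
time: 37.25
tool_pos: [0.4521, 0.2919, 0.16]
tcp_rot: [-2.957, 0.851, 0.105]
wrist_force: [-1.1, 0.2, -2.3]
width: 0.192
grip_force: 107.1
```

apply_moves(fingers=[0,0,0,0,0,0,0,0,0,0,0,0], travel=[[0,0,0],[0,0,0],[0.1,0.07,0],[0.25,0.17,0],[0.4,0.27,0],[0.5,0.34,0],[0.5,0.34,0],[0.5,0.34,0],[0.5,0.34,0],[0.5,0.34,0],[0.5,0.34,0],[0.5,0.34,0]], rotation=[[0,0,0.3],[0,0,0.16],[0,0,0],[0,0,0],[0,0,0],[0,0,0],[0,0,0],[0,0,0],[0,0,0],[0,0,0],[0,0,0],[0,0,0]])

```text
time: 38.45
tool_pos: [0.5519, 0.0461, 0.1331]
tcp_rot: [-2.932, 0.892, 0.117]
wrist_force: [-0.8, 0.2, -1.9]
width: 0.191
grip_force: 107.3
```

apply_moves(fingers=[0,0,0,0,0,0,0,0,0,0,0,0], travel=[[0.5,0.34,0],[0.5,0.34,0],[0.5,0.34,0],[0.5,0.34,0],[0.5,0.34,0],[0.5,0.34,0],[0.5,0.34,0],[0.4,0.27,0],[0.35,0.24,0],[0.25,0.17,0],[0.11,0.09,0],[0,0,0]], rotation=[[0,0,0],[0,0,0],[0,0,0],[0,0,0],[0,0,0],[0,0,0],[0,0,0],[0,0,0],[0,0,0],[0,0,0],[0,0,0],[0,0,0]])

```text
time: 39.65
tool_pos: [0.6498, -0.2066, 0.1015]
tcp_rot: [-2.925, 0.892, 0.138]
wrist_force: [-7.5, 8.6, 2.3]
width: 0.192
grip_force: 107.5
```

```bash
python3 tot.py .5779 -.175 .065 -129.4;  python3 - <<'E'
from h import *
c=read_camera("scene"); s=read_state(); p=s["tool_pos"]; y=R.from_rotvec(s["tcp_rot"]).as_matrix()[:,1]; th=np.arctan2(y[1],y[0])+np.pi/2
g=(p[0]+.0955*np.cos(th),p[1]+.0955*np.sin(th),th); print(g); trivets([c],[g],p[2]-.041)
for d in tip_of("scene","deck")[:1]: print(px2w(c,d["location"],.03))
E
```

```text
t 39.6 pos [ 0.6498 -0.2066  0.1015] psi -124.05498077117753 q6 100.13001275897867 z [-0.0625  0.1027 -0.9927] F [-7.5452  8.6059  2.28  ] 0.1915640272416394 107.54887819290161
turn z units 0.89083653813708 (or wrap -59.10916346186292 ) full rv [-0.4317  1.0673  0.9161] travel [-1.512   0.4251  0.731 ]
(np.float64(0.7291965108386467), np.float64(-0.2598117077458951), np.float64(-0.5939419028559754))
trivet [ 0.7295 -0.2474] -18.328622286643174 cost 0.2976138353765324
[ 0.6035 -0.2758  0.03  ]
```

The wrist limit tilted the tool (I missed q6 at that spot) and the load has met the blower bar. Backing off gently and looking.

apply_moves(fingers=[0,0,0,0,0,0,0,0], travel=[[-0.1,0,-0.1],[-0.2,0,-0.15],[-0.2,0,-0.15],[-0.2,0,-0.15],[-0.2,0,-0.15],[-0.2,0,-0.15],[-0.1,0,-0.05],[0,0,0]], rotation=[[0,0,0],[0,0,0],[0,0,0],[0,0,0],[0,0,0],[0,0,0],[0,0,0],[0,0,0]])

```text
time: 40.55
tool_pos: [0.6068, -0.1808, 0.155]
tcp_rot: [-2.931, 0.893, 0.115]
wrist_force: [1.1, 0.3, -1.4]
width: 0.198
grip_force: 107.3
```

```bash
python3 tot.py .5779 -.175 .165 -129.4;  python3 - <<'E'
from h import *
c=read_camera("scene"); s=read_state(); p=np.array(s["tool_pos"]); Rt=R.from_rotvec(s["tcp_rot"]).as_matrix()
print(Rt)
# trivet on blade in tool frame: spatula frame = tool x fwd, y = -tool y, z=-tool z
Q=Rt@np.diag([1,-1,-1])
B=TRIV[0]@Q.T+p+Q@np.array([.0955,0,-.041]); S=[b@Q.T+p+Q@np.array([.0855,0,-.026]) for b in SPAT]
u,v=proj(c,p[None]+Q[:,0]*.08)[0].astype(int)
a=cv2.resize(c["image"][v-50:v+60,u-70:u+70],None,fx=5,fy=5,interpolation=2)
for b,col in[(B,(255,255,0)),(S[0],(255,0,0)),(S[1],(255,0,0))]:
    h=cv2.convexHull(((proj(c,b)-[u-70,v-50]+.5)*5).astype(np.int32)); cv2.polylines(a,[h],True,col,1)
save(dict(image=a),"bk")
read_camera("top");read_camera
E
```

```text
t 40.5 pos [ 0.6068 -0.1808  0.155 ] psi -124.01588792617082 q6 101.20525032104632 z [-0.05    0.0935 -0.9944] F [ 1.1138  0.3282 -1.3578] 0.19809513054276123 107.3425555229187
turn z units 0.8973520123048644 (or wrap -59.10264798769513 ) full rv [-0.4327  0.9184  0.9188] travel [-0.5198  0.2772 -0.1995]
[[ 0.8278 -0.5588 -0.0504]
 [-0.5531 -0.8278  0.0936]
 [-0.094  -0.0496 -0.9943]]
```

View pics/bk.png

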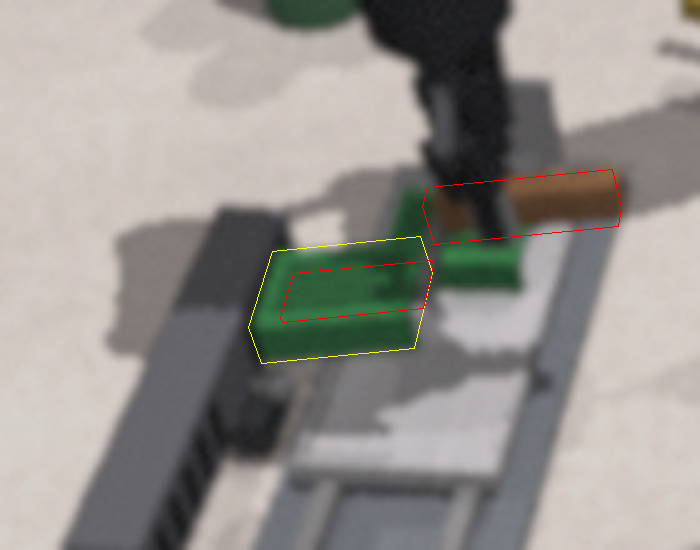

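The trivet is still properly on the blade at (340,300), and the first trivet stands undisturbed at (470,260). Levelling the tool and moving over the slot.

apply_moves(fingers=[0,0,0,0,0,0,0,0,0,0,0,0], travel=[[0,0,0],[0,0,0],[0,0,0],[0,0,0],[0,0,0],[0,0,0],[-0.1,0.05,0],[-0.15,0.08,0],[-0.15,0.08,0],[-0.12,0.07,0],[0,0,0],[0,0,0]], rotation=[[-0.07,0.15,0.15],[-0.07,0.16,0.16],[-0.07,0.16,0.16],[-0.08,0.16,0.16],[-0.07,0.15,0.15],[-0.07,0.14,0.14],[0,0,0],[0,0,0],[0,0,0],[0,0,0],[0,0,0],[0,0,0]])

```text
time: 41.85
tool_pos: [0.5778, -0.1755, 0.1542]
tcp_rot: [-2.957, 1.06, 0.001]
wrist_force: [0.1, 0.1, -2.6]
width: 0.194
grip_force: 107.5
```

```bash
cat > chk.py <<'E'
from h import *
c=read_camera("scene"); s=read_state(); p=np.array(s["tool_pos"]); Q=R.from_rotvec(s["tcp_rot"]).as_matrix()@np.diag([1,-1,-1])
for z in (.041,):
    th=np.arctan2(Q[1,0],Q[0,0]); g=(p[0]+.0955*np.cos(th),p[1]+.0955*np.sin(th),th); print("pred",np.array(g))
    cc=c
    trivets([c],[g],p[2]-z)
# silhouette residual for slides along blade
m=green(c); n,l,st,ct=cv2.connectedComponentsWithStats(m); u=proj(c,np.array([[g[0],g[1],p[2]-.03]]))[0]
i=min([i for i in range(1,n) if st[i,4]>80],key=lambda i:np.hypot(*(ct[i]-u)))
for dx in np.arange(-.012,.013,.004):
    r=cv2.resize(sil(c,TRIV,(g[0]+dx*np.cos(th),g[1]+dx*np.sin(th),th),p[2]-.041).astype(np.float32),(640,480),interpolation=cv2.INTER_AREA)
    print(round(dx,3),np.abs(r-(l==i)).sum()/(l==i).sum())
E
python3 tot.py .5779 -.175 .065 -129.4; python3 chk.py
```

```text
t 41.9 pos [ 0.5778 -0.1755  0.1542] psi -129.44474292390325 q6 110.16830998897318 z [-0.0006  0.0005 -1.    ] F [ 0.0962  0.0614 -2.5807] 0.19396681390214773 107.50169634819031
turn z units -0.007457153983873847 (or wrap 59.99254284601613 ) full rv [-0.0004  0.0073 -0.0075] travel [-0.0055 -0.0085  1.7832]
pred [ 0.6519 -0.2362 -0.6883]
trivet [ 0.6487 -0.2378] -30.81124590226963 cost 0.2673611111111111
-0.012 0.43535539215686275
-0.008 0.35692401960784315
-0.004 0.33731617647058826
0.0 0.3386437908496732
0.004 0.34824346405228757
0.008 0.3918504901960784
0.012 0.4835580065359477
```

apply_moves(fingers=[0,0,0,0,0,0,0,0,0,0,0,0], travel=[[0,0,0.15],[0,0,0.3],[0,0,0.35],[0,0,0.3],[0,0,0.2],[0,0,0.12],[0,0,0.08],[0,0,0.07],[0,0,0.07],[0,0,0.07],[0,0,0.07],[0,0,0]], rotation=[[0,0,0],[0,0,0],[0,0,0],[0,0,0],[0,0,0],[0,0,0],[0,0,0],[0,0,0],[0,0,0],[0,0,0],[0,0,0],[0,0,0]])

```text
time: 43.1
tool_pos: [0.5777, -0.1752, 0.0647]
tcp_rot: [-2.957, 1.06, 0.003]
wrist_force: [0.4, 0.5, -1.3]
width: 0.19
grip_force: 107.6
```

```bash
python3 tot.py .5779 -.175 .065 -129.4; python3 - <<'E'
from h import *
c=read_camera("scene"); trivets([c],[(.6517,-.2356,-.688)],.03)
E
```

```text
t 43.1 pos [ 0.5777 -0.1752  0.0647] psi -129.42673773055844 q6 110.17019842364355 z [-0.0014  0.0008 -1.    ] F [ 0.3745  0.5092 -1.2633] 0.18985127532663848 107.60220408439636
turn z units -0.004456288426406256 (or wrap 59.99554371157359 ) full rv [ 0.0027  0.0153 -0.0045] travel [ 0.0006 -0.0057 -0.0064]
trivet [ 0.6506 -0.2361] -25.23833191186025 cost 0.377970297029703
```

apply_moves(fingers=[0,0,0,0,0,0,0,0,0,0,0,0], travel=[[-0.1,0,0],[-0.2,0,0],[-0.2,0,0],[-0.2,0,0],[-0.2,0,0],[-0.2,0,0],[-0.3,0,0],[-0.3,0,0],[-0.3,0,0],[-0.2,0,0],[0,0,-1],[0,0,-1]], rotation=[[0,0,0],[0,0,0],[0,0,0],[0,0,0],[0,0,0],[0,0,0],[0,0,0],[0,0,0],[0,0,0],[0,0,0],[0,0,0],[0,0,0]])

```text
time: 44.35
tool_pos: [0.4901, -0.1043, 0.1639]
tcp_rot: [2.957, -1.059, -0.011]
wrist_force: [1.6, -0.5, -1.6]
width: 0.195
grip_force: 107.4
```

```bash
python3 - <<'E'
from h import *
cs={n:read_camera(n) for n in("scene","top")}
cx=np.array([.6136,-.282])
for g in((.577,-.331,-.688),(.6517,-.2356,-.688)):
    for c in cs.values(): trivets([c],[g],.03)
for n,c in cs.items():
  for k,z in(("cradle_seat",.02),("cradle_notch",.053)):
    for d in tip_of(n,k)[:2]: print(n,k,round(d["p"],2),px2w(c,d["location"],z)[:2])
ims=[]
c=cs["top"]; ims.append(cv2.convertScaleAbs(cv2.resize(c["image"][140:300,345:520],(700,640)[:2],interpolation=2),alpha=1.6)[:, :])
c=cs["scene"]; ims.append(cv2.resize(c["image"][120:260,150:340],(700,516),interpolation=2))
ims=[cv2.resize(i,(400,int(i.shape[0]*400/700))) for i in ims]; H=max(i.shape[0] for i in ims)
save(dict(image=np.hstack([np.pad(i,((0,H-i.shape[0]),(0,0),(0,0))) for i in ims])),"placed")
E
python3 tot.py
```

```text
trivet [ 0.5737 -0.3363] -25.57097554142968 cost 0.40011682242990654
trivet [ 0.574  -0.3357] -41.54216180261037 cost 1.3400277008310248
trivet [ 0.6483 -0.2359] -27.821712269458672 cost 0.3541666666666667
trivet [ 0.6627 -0.2351] -48.66917768724291 cost 1.2873931623931625
scene cradle_seat 0.64 [ 0.5586 -0.0028]
scene cradle_notch 0.74 [ 0.6627 -0.2108]
scene cradle_notch 0.57 [ 0.416  -0.0078]
top cradle_seat 0.75 [0.5572 0.0039]
top cradle_seat 0.34 [ 0.585  -0.3447]
top cradle_notch 0.71 [ 0.4209 -0.0048]
t 44.6 pos [ 0.4917 -0.105   0.1638] psi -129.4211956173322 q6 114.50228240185879 z [-0.0033  0.0012 -1.    ] F [-0.81   -0.8086 -1.2222] 0.1912935138630666 107.7089774608612
```

View pics/placed.png

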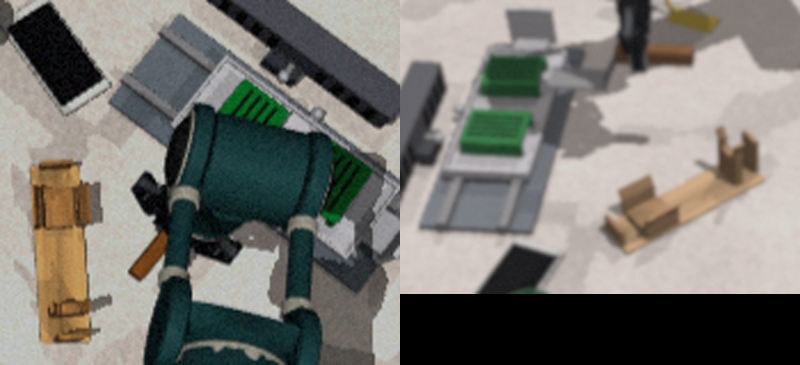

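Both trivets stand in the tray (scene half: (513,75) and (497,130)), and the cradle is clear. Now I measure the cradle precisely with a silhouette fit.

```bash
cat > cr.py <<'E'
from h import *
CR=[box(-.1675,.0575,-.031,.031,0,.012),box(-.022,.033,-.031,.031,0,.02),box(-.022,.033,.0245,.031,0,.047),box(-.022,.033,-.031,-.0245,0,.047),
 box(-.136,-.124,-.0235,.0235,0,.053),box(-.136,-.124,.0135,.0235,0,.08),box(-.136,-.124,-.0235,-.0135,0,.08),box(.051,.0575,-.025,.025,0,.035),box(-.1675,-.161,-.025,.025,0,.06)]
cs={n:read_camera(n) for n in("scene","top")}; obs=[]
for n,c in cs.items():
    im=cv2.GaussianBlur(c["image"],(3,3),0); h=cv2.cvtColor(im,cv2.COLOR_RGB2HSV)
    m=((h[...,0]>5)&(h[...,0]<24)&(h[...,1]>(75 if n=="scene" else 100))).astype(np.uint8)
    u,v=proj(c,np.array([[.50,0,.02]]))[0]
    k,l,st,ct=cv2.connectedComponentsWithStats(m); i=min([i for i in range(1,k) if st[i,4]>300],key=lambda i:np.hypot(*(ct[i]-[u,v])))
    obs.append((c,l==i)); print(n,st[i],ct[i],[u,v])
for o in (obs,obs[:1],obs[1:]):
    r=fit(o,CR,(.5575,.0003,.05),pad=80); print(r[0][:2],np.degrees(r[0][2]),r[1])
a=[]
for c,m in obs:
    u,v=proj(c,np.array([[.50,0,.03]]))[0].astype(int); g=cv2.resize(c["image"][v-45:v+45,u-45:u+45],None,fx=4.4,fy=4.4,interpolation=2)
    p=fit(obs,CR,(.5575,.0003,.05),pad=80)[0]
    for b in CR: cv2.polylines(g,[cv2.convexHull(((proj(c,place(b,p))-[u-45,v-45]+.5)*4.4).astype(np.int32))],True,(0,0,255),1)
    a.append(g)
save(dict(image=np.hstack(a)),"cradle")
E
python3 cr.py
```

```text
scene [ 248  182   74   58 1459] [284.2084 213.5079] [np.float64(284.0457404396506), np.float64(213.1313471262602)]
top [ 359  210   26   80 1740] [371.3477 249.1828] [np.float64(370.723155425661), np.float64(248.65352361950573)]
[ 0.5515 -0.0013] 2.03322433600233 0.4463776165378585
[ 0.5482 -0.0048] 2.2863192303064297 0.3434287183002056
[ 0.5529 -0.0013] 1.5696707464310524 0.09155890804597701
```

View pics/cradle.png

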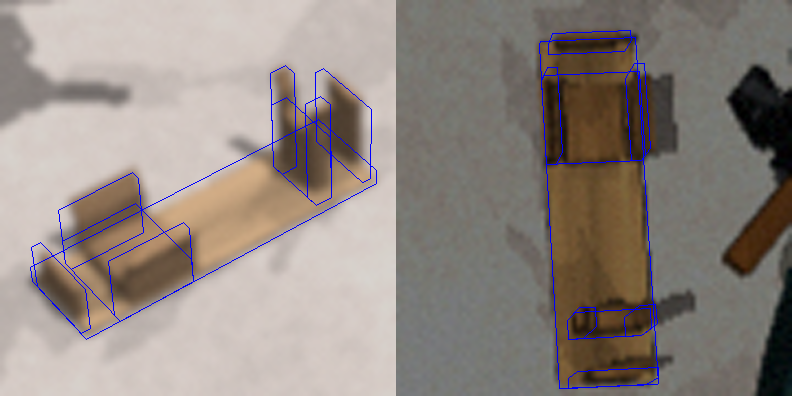

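The overlay matches the cradle well in the top view (base, cheeks and notch posts coincide; seat ≈ (0.553, -0.001), yaw ≈ 2°). Moving above the cradle.

apply_moves(fingers=[0,0,0,0,0,0,0,0,0,0,0,0], travel=[[0,0,0],[0,0,0],[0,0,0],[0,0,0],[0,0,0],[0,0,0],[0,0,0],[-0.1,-0.5,0],[-0.1,-0.5,0.1],[-0.1,-0.5,0.2],[-0.1,-0.54,0.18],[0,0,0]], rotation=[[0,0,-1],[0,0,-1],[0,0,-1],[0,0,-1],[0,0,-1],[0,0,-1],[0,0,-0.9],[0,0,0],[0,0,0],[0,0,0],[0,0,0],[0,0,0]])

```text
time: 45.95
tool_pos: [0.4659, -0.0018, 0.1377]
tcp_rot: [-3.139, -0.058, 0.013]
wrist_force: [-0.3, -1.7, -1.9]
width: 0.193
grip_force: 107.5
```

```bash
cat > bl.py <<'E'
from h import *
# blade edges in air: compare predicted blade silhouette to image gradient, both cameras
s=read_state(); p=np.array(s["tool_pos"]); Q=R.from_rotvec(s["tcp_rot"]).as_matrix()@np.diag([1,-1,-1])
for n in("scene","top"):
    c=read_camera(n); g=cv2.GaussianBlur(cv2.cvtColor(c["image"],cv2.COLOR_RGB2GRAY),(0,0),1).astype(np.float32)
    G=np.hypot(cv2.Sobel(g,5,1,0),cv2.Sobel(g,5,0,1)); best=[]
    t=np.linspace(-1,1,60)
    for L in np.arange(.073,.0985,.0015):
        for dy in np.arange(-.006,.0061,.0015):
            E=np.array([[.039,.02*a,.003] for a in t]+[[.039*a,.02,.003] for a in t]+[[.039*a,-.02,.003] for a in t])
            uv=proj(c,(E+[L,dy,-.026])@Q.T+p).astype(np.float32)
            best.append((cv2.remap(G,uv[:,:1],uv[:,1:],1).mean(),L,dy))
    best.sort(reverse=True); print(n,np.array(best[:4]))
E
python3 bl.py; python3 tot.py .4681 -.004 .085 -88
```

```text
scene [[87.962   0.097   0.006 ]
 [87.4553  0.0955  0.006 ]
 [87.1937  0.0985  0.006 ]
 [86.9386  0.097   0.0045]]
top [[98.8128  0.094  -0.006 ]
 [95.5409  0.094  -0.0045]
 [95.3539  0.0925 -0.006 ]
 [94.3858  0.0955 -0.006 ]]
t 46.0 pos [ 0.4682 -0.0039  0.1395] psi -87.93161169623399 q6 84.39542714596693 z [-0.0044  0.0004 -1.    ] F [ 0.9398  0.0895 -1.4747] 0.1942985244545797 107.50271558761597
turn z units 0.011398050627668965 (or wrap -59.98860194937233 ) full rv [-0.0056  0.0421  0.0114] travel [-0.0013  0.0022  1.0904]
```

apply_moves(fingers=[0,0,0,0,0,0], travel=[[0,0,0.3],[0,0,0.4],[0,0,0.3],[0,0,0.09],[0,0,0],[0,0,0]], rotation=[[0,0,0],[0,0,0],[0,0,0],[0,0,0],[0,0,0],[0,0,0]])

```text
time: 46.65
tool_pos: [0.4701, -0.0046, 0.0873]
tcp_rot: [-3.141, -0.053, 0.0]
wrist_force: [0.0, 0.4, -1.8]
width: 0.192
grip_force: 107.6
```

```bash
python3 bl.py; python3 tot.py .4681 -.004 .046 -88; python3 - <<'E'
from h import *
for n in("scene","top"):
    c=read_camera(n)
    for k,z in(("spatula",.06),("spatula_grip",.104),("cradle_seat",.02),("cradle_notch",.053)):
        for d in tip_of(n,k)[:2]: print(n,k,round(d["p"],2),px2w(c,d["location"],z)[:2])
E
```

```text
scene [[86.6478  0.0835 -0.003 ]
 [86.6383  0.082  -0.003 ]
 [86.3302  0.0835 -0.0045]
 [86.2804  0.082  -0.0045]]
top [[92.627   0.091  -0.0045]
 [92.4095  0.0925 -0.0045]
 [92.394   0.091  -0.003 ]
 [92.3255  0.0925 -0.003 ]]
t 46.8 pos [ 0.4704 -0.0045  0.0877] psi -88.04282476229056 q6 84.41911312627327 z [ 0.0009  0.0005 -1.    ] F [-0.0839 -0.0113 -1.2375] 0.19181868569030583 107.57762432098389
turn z units -0.007137460381760737 (or wrap 59.99286253961824 ) full rv [-0.0045 -0.0083 -0.0071] travel [-0.0463 -0.0109  0.8348]
scene spatula 0.9 [ 0.5617 -0.0044]
scene spatula_grip 0.95 [ 0.4693 -0.0125]
scene spatula_grip 0.78 [ 0.3503 -0.3389]
scene cradle_seat 0.62 [ 0.5613 -0.0142]
scene cradle_seat 0.34 [0.7174 0.335 ]
scene cradle_notch 0.63 [ 0.413  -0.0067]
top spatula 0.62 [ 0.2608 -0.3256]
top spatula_grip 0.73 [ 0.6057 -0.2557]
top spatula_grip 0.61 [ 0.3006 -0.395 ]
top cradle_seat 0.65 [ 0.554  -0.0031]
top cradle_notch 0.89 [ 0.416  -0.0003]
```

apply_moves(fingers=[0,0,0,0,0,0,0,0], travel=[[-0.03,-0.03,0],[0,0,0.1],[0,0,0.1],[0,0,0.1],[0,0,0.1],[0,0,0.1],[0,0,0],[0,0,0]], rotation=[[0,0,0],[0,0,0],[0,0,0],[0,0,0],[0,0,0],[0,0,0],[0,0,0],[0,0,0]])

```text
time: 48.05
tool_pos: [0.4677, -0.0027, 0.0615]
tcp_rot: [-3.14, -0.054, 0.003]
wrist_force: [0.8, 0.3, -1.0]
width: 0.191
grip_force: 107.6
```

```bash
python3 tot.py .4681 -.004 .046 -88; python3 bl.py
```

```text
t 48.0 pos [ 0.4677 -0.0027  0.0615] psi -88.02739553114405 q6 84.58856687886873 z [-0.0017  0.0007 -1.    ] F [ 0.7615  0.3337 -0.9968] 0.19129540989394855 107.57681250572205
turn z units -0.004565921857341948 (or wrap 59.99543407814266 ) full rv [-0.0074  0.0156 -0.0046] travel [0.0074 0.026  0.3093]
scene [[76.3411  0.091  -0.006 ]
 [76.1491  0.0925 -0.0045]
 [76.1221  0.0925 -0.006 ]
 [75.9604  0.091  -0.0045]]
top [[82.6076  0.0985 -0.003 ]
 [81.3105  0.0985 -0.0015]
 [79.6839  0.0985 -0.    ]
 [79.3299  0.0985 -0.0045]]
```

apply_moves(fingers=[0,0,0,0,0,0,0,0], travel=[[0,0,0.06],[0,0,0.06],[0,0,0.06],[0,0,0.06],[0,0,0.04],[0,0,0.01],[0,0,0],[0,0,0]], rotation=[[0,0,0],[0,0,0],[0,0,0],[0,0,0],[0,0,0],[0,0,0],[0,0,0],[0,0,0]])

```text
time: 48.95
tool_pos: [0.4679, -0.0027, 0.0473]
tcp_rot: [-3.14, -0.054, 0.001]
wrist_force: [0.0, -0.3, -1.8]
width: 0.191
grip_force: 107.6
```

apply_moves(fingers=[0,0,0.3,0.5,0.6,0.6,0.6,0.6], travel=[[0,0,0.03],[0,0,0],[0,0,0],[0,0,0],[0,0,0],[0,0,0],[0,0,0],[0,0,0]], rotation=[[0,0,0],[0,0,0],[0,0,0],[0,0,0],[0,0,0],[0,0,0],[0,0,0],[0,0,0]])

```text
time: 49.75
tool_pos: [0.4678, -0.0027, 0.0457]
tcp_rot: [-3.14, -0.054, 0.002]
wrist_force: [1.0, 0.4, 0.2]
width: 0.6
grip_force: 0.0
```

apply_moves(fingers=[0.6,0.6,0.6,0.6,0.6,0.6,0.6,0.6,0.6], travel=[[0,0,-0.3],[0,0,-0.5],[0,0,-0.8],[0,0,-0.8],[0,0,-0.6],[0,1,0],[0,1,0],[0,1,0],[0,0,0]], rotation=[[0,0,0],[0,0,0],[0,0,0],[0,0,0],[0,0,0],[0,0,0],[0,0,0],[0,0,0],[0,0,0]])

```text
time: 50.65
tool_pos: [0.4733, -0.1579, 0.1961]
tcp_rot: [3.139, 0.045, -0.0]
wrist_force: [-0.2, 0.5, -1.0]
width: 0.603
grip_force: 0.0
```

```bash
cat > sp.py <<'E'
from h import *
cs={n:read_camera(n) for n in("scene","top")}
for n,c in cs.items():
    for k,z in(("spatula",.02),("spatula_grip",.065)):
        for d in tip_of(n,k)[:3]: print(n,k,round(d["p"],2),px2w(c,d["location"],z)[:2])
    m=net(n,c,"spatula",(.52,0),.04)
    if m is not None:
        r=fit([(c,m)],SPAT,(.553,-.001,.035),.02,pad=80); print(n,r[0][:2],np.degrees(r[0][2]),r[1])
E
python3 sp.py; python3 tot.py
```

```text
scene spatula 0.5 [ 0.2723 -0.3301]
scene spatula_grip 0.77 [0.466  0.0025]
scene spatula_grip 0.46 [ 0.3323 -0.3849]
scene [ 0.5445 -0.0048] 1.1992114926021353 0.39307760141093473
top spatula 0.79 [ 0.2645 -0.3368]
top spatula 0.66 [ 0.554  -0.0054]
top spatula 0.64 [ 0.6465 -0.2445]
top spatula_grip 0.84 [ 0.3099 -0.4129]
top spatula_grip 0.79 [0.4636 0.0049]
top [ 0.5498 -0.0016] 0.950849899127579 0.11959041731066461
t 51.0 pos [ 0.4732 -0.1514  0.1955] psi -87.90279927193181 q6 67.26318812746588 z [-0.0013  0.0009 -1.    ] F [ 0.7273 -0.4136 -0.2489] 0.5958423861911893 0.0
```

apply_moves(fingers=[0,0,0,0,0,0,0,0,0,0,0,0], travel=[[0,0,0],[0,0,0],[0,0,0],[0,0,0],[0,0,0],[0,0,0],[0,0,0],[0,0,0],[0,0,0],[-0.6,0.5,0],[-0.6,0.5,0],[-0.6,0.5,0]], rotation=[[0,0,-1],[0,0,-1],[0,0,-1],[0,0,-1],[0,0,-1],[0,0,-1],[0,0,-1],[0,0,-1],[0,0,-0.08],[0,0,0],[0,0,0],[0,0,0]], newtons=40)

```text
time: 52.25
tool_pos: [0.474, -0.2701, 0.1957]
tcp_rot: [-2.841, -1.338, 0.001]
wrist_force: [0.6, -0.0, 0.2]
width: 0.004
grip_force: 0.0
```

```bash
python3 tot.py .4721 -.4543 .15 -39.4 .4721 -.4543 .058 -39.4
```

```text
t 52.2 pos [ 0.474  -0.2701  0.1957] psi -39.55495371232439 q6 7.254106975052686 z [-0.0006  0.0005 -1.    ] F [ 0.598  -0.0242  0.2223] 0.0035452755953379075 0.0
turn z units -0.02582561872073204 (or wrap 59.97417438127926 ) full rv [-0.0077 -0.0001 -0.0258] travel [-2.8706  2.3078  0.9143]
turn z units -0.0 (or wrap -0.0 ) full rv None travel [0.   0.   1.84]
```

apply_moves(fingers=[0,0,0,0,0,0,0,0,0,0,0,0], travel=[[-0.57,0.46,0],[-0.57,0.46,0],[-0.57,0.46,0],[-0.57,0.46,0.2],[-0.58,0.46,0.3],[0,0,0.5],[0,0,0.6],[0,0,0.6],[0,0,0.4],[0,0,0.15],[0,0,0],[0,0,0]], rotation=[[0,0,0],[0,0,0],[0,0,0],[0,0,0],[0,0,0],[0,0,0],[0,0,0],[0,0,0],[0,0,0],[0,0,0],[0,0,0],[0,0,0]])

```text
time: 53.45
tool_pos: [0.4721, -0.4536, 0.059]
tcp_rot: [2.842, 1.339, -0.0]
wrist_force: [0.5, -0.0, 0.1]
width: -0.002
grip_force: 0.0
```

```bash
python3 tot.py .4721 -.4543 .058 -39.4
```

```text
t 53.5 pos [ 0.4721 -0.4536  0.059 ] psi -39.55550881681504 q6 -6.46262303356886 z [ 0.0001 -0.0005 -1.    ] F [ 0.496  -0.0006  0.1353] -0.001611588037574298 0.0
turn z units -0.02591813613584056 (or wrap 59.974081863864164 ) full rv [ 0.0037  0.0033 -0.0259] travel [-0.0098  0.009   0.021 ]
```

apply_moves(fingers=[0,0,0,0,0,0,0,0,0,0,0,0], travel=[[0.15,0,0],[0.15,0,0],[0.15,0,0],[0.08,0,0],[0.05,0,0],[0.05,0,0],[0.05,0,0],[0.08,0,0],[0.1,0,0],[0.1,0,0],[0.1,0,0],[0.1,0,0]], rotation=[[0,0,0],[0,0,0],[0,0,0],[0,0,0],[0,0,0],[0,0,0],[0,0,0],[0,0,0],[0,0,0],[0,0,0],[0,0,0],[0,0,0]])

```text
time: 54.65
tool_pos: [0.5083, -0.4083, 0.0578]
tcp_rot: [-2.841, -1.338, 0.001]
wrist_force: [-0.4, -0.9, -0.6]
width: 0.003
grip_force: 0.9
```

apply_moves(fingers=[0,0,0,0,0,0,0,0,0,0], travel=[[0.1,0,0],[0.1,0,0],[0.1,0,0],[0.1,0,0],[0.1,0,0],[0.1,0,0],[0.1,0,0],[0.08,0,0],[0.06,0,0],[0,0,0]], rotation=[[0,0,0],[0,0,0],[0,0,0],[0,0,0],[0,0,0],[0,0,0],[0,0,0],[0,0,0],[0,0,0],[0,0,0]])

```text
time: 55.65
tool_pos: [0.5349, -0.376, 0.0579]
tcp_rot: [-2.841, -1.338, 0.001]
wrist_force: [-0.6, -2.0, -0.5]
width: -0.001
grip_force: 0.7
```

```bash
python3 tot.py; python3 - <<'E'
from h import *
for n in("scene","top"):
    c=read_camera(n)
    for g in((.577+.0457,-.331+.0556,-.688),(.6517+.0457,-.2356+.0556,-.688)): trivets([c],[g],.03)
E
```

```text
t 55.6 pos [ 0.5349 -0.376   0.0579] psi -39.55967197308844 q6 2.2706569646473533 z [-0.0012  0.0009 -1.    ] F [-0.5884 -2.0458 -0.4556] -0.0012268565557156908 0.7000657729804516
trivet [ 0.6116 -0.2895] -26.499122696843425 cost 0.3736645299145299
trivet [ 0.6886 -0.1893] -28.426033684740332 cost 0.36195553539019965
trivet [ 0.617  -0.2834] -37.81495991133758 cost 0.10902130492676432
trivet [ 0.6927 -0.1848] -40.765279238928684 cost 0.10737847222222222
```

apply_moves(fingers=[0,0,0,0,0,0,0], travel=[[0.06,0,0],[0.06,0,0],[0.06,0,0],[0.06,0,0],[0.05,0,0],[0,0,0],[0,0,0]], rotation=[[0,0,0],[0,0,0],[0,0,0],[0,0,0],[0,0,0],[0,0,0],[0,0,0]])

```text
time: 56.45
tool_pos: [0.5416, -0.3679, 0.058]
tcp_rot: [2.84, 1.34, -0.01]
wrist_force: [-10.0, -11.4, 2.4]
width: 0.0
grip_force: 7.3
```

```bash
python3 tot.py; python3 - <<'E'
from h import *
c=read_camera("top")
for g in((.577+.0457,-.331+.0556,-.688),(.6517+.0457,-.2356+.0556,-.688)): trivets([c],[g],.03)
E
```

```text
t 56.5 pos [ 0.5416 -0.3679  0.058 ] psi -39.47819607155417 q6 3.5331325274158245 z [-0.0052 -0.0037 -1.    ] F [ -9.9809 -11.3953   2.4291] 0.0003315986112569121 7.345844730734825
trivet [ 0.6237 -0.276 ] -38.409353381260736 cost 0.10633333333333334
trivet [ 0.699  -0.1768] -39.56915514277088 cost 0.1111013986013986
```

apply_moves(fingers=[0,0,0,0], travel=[[0.04,0,0],[0.02,0,0],[0,0,0],[0,0,0]], rotation=[[0,0,0],[0,0,0],[0,0,0],[0,0,0]])

```text
time: 56.9
tool_pos: [0.5417, -0.3679, 0.0581]
tcp_rot: [2.839, 1.34, -0.016]
wrist_force: [-15.1, -17.1, 2.0]
width: 0.002
grip_force: 11.7
```

apply_moves(fingers=[0,0,0,0,0,0,0,0,0], travel=[[-0.2,0,0],[-0.4,0,0],[-0.6,0,0],[-0.6,0,-0.4],[0,0,-0.8],[0,0,-0.8],[0,0,-0.6],[0,0,0],[0,0,0]], rotation=[[0,0,0],[0,0,0],[0,0,0],[0,0,0],[0,0,0],[0,0,0],[0,0,0],[0,0,0],[0,0,0]])

```text
time: 57.8
tool_pos: [0.49, -0.4321, 0.1892]
tcp_rot: [2.841, 1.339, 0.002]
wrist_force: [-0.1, 0.5, -0.7]
width: 0.002
grip_force: 0.0
```

```bash
python3 tot.py; python3 - <<'E'
from h import *
c=read_camera("top")
for g in((.577+.0457,-.331+.0556,-.688),(.6517+.0457,-.2356+.0556,-.688)): trivets([c],[g],.03)
E
python3 sp.py
```

```text
t 57.8 pos [ 0.49   -0.4321  0.1892] psi -39.522403682610204 q6 -4.105421000877701 z [ 0.0015 -0.0005 -1.    ] F [-0.1387  0.4984 -0.6624] 0.001509316514529082 0.0
trivet [ 0.6234 -0.2759] -37.835963616554686 cost 0.10756008010680908
trivet [ 0.7001 -0.1769] -39.67570053661149 cost 0.11421809256661991
scene spatula 0.92 [ 0.2751 -0.3127]
scene spatula 0.58 [ 0.5457 -0.004 ]
scene spatula_grip 0.98 [ 0.4565 -0.0047]
scene spatula_grip 0.57 [ 0.3253 -0.3827]
scene spatula_grip 0.28 [0.6507 0.4411]
top spatula 0.97 [ 0.5577 -0.0038]
top spatula 0.94 [ 0.261  -0.3319]
top spatula 0.64 [0.7734 0.1259]
top spatula_grip 0.71 [ 0.2998 -0.4145]
top spatula_grip 0.68 [0.4625 0.0022]
top [ 0.5505 -0.0013] 1.2690560744035275 0.09648617511520738
```

```bash
python3 -c "
from workcell import *
print(finish_job())"
```

```text
the job is handed in; nothing more can be done
None
```

I handed the job in at about 58 s: by my last camera measurements both green trivets stand on the carriage, it is pushed home against its stop, and the spatula is seated in its cradle. During the second carry a wrist limit tilted the tool and the load touched the blower bar lightly; the trivet stayed on the blade. The judging result wasn't shown.

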